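# Shut and lock the lathe's pulley cover, then clip the key away

### The arm

A 6-joint arm with a two-finger parallel gripper is mounted at the origin on the work surface. World frame = base frame: x ahead of the robot, y to its left, z up, the work surface at z = 0. Lengths are in mm, angles in rad, forces in N, time in s.
With the tool pointing down it reaches from about 150 to 775 mm from the base axis. Payload 6.1 kg.
Tool frame: the origin (TCP) lies where the fingers leave the gripper's body, on its centre line; the fingertips stand 73 mm ahead of it and the grasp point (between the pads) lies 54 mm ahead of it (tip_extent is the distance from the TCP to the fingertips, in mm); z points along the fingers, y is the direction in which the jaws open and shut (so a half turn about z gives the same grasp; the last joint's range is limited). The gripper opens to 85 mm and grips with 20 to 120 N. Pads are 22 mm wide; open, the fingers measure 114 mm over their backs; the gripper's body (76 mm by 85 mm) begins 54 mm behind the grasp point. The pads swing forward as they close: fully open they stand 13 mm farther back than shut.
Start: joints at [1.159, 0.126, -0.04, 1.405, 0, 1.571], TCP at [210.128, 481.097, 303.895] pointing down, gripper open.
Joint ranges: [-2.72, 2.72], [-0.95, 1.95], [-1.27, 1.35], [-1.78, 2.02], [-1.46, 1.47], [-3.14, 3.14]. Speed limits (rad/s): [2.39, 2.39, 3.01, 3.14, 3.14, 3.14].

### API

Orientations are given as a 3x3 rotation matrix whose columns are the frame's x, y, z axes.
In Python, from station import sense, read_camera, camera_info, sign_off, tip_extent gives the robot as it stands.
- The arm moves only by the tool send_rows, never from a script. Its argument "rows" is a list of rows, each an object with "dp": the shift along the world's x, y, z as a fraction of full scale, a list of three; "twist": the turn, a rotation vector about the world's x, y, z as a fraction of full scale, a list of three; "jaw": the opening, from -1 (shut) to 1 (fully open). A call has exactly 10 rows; each row shifts and turns the commanded pose from where the row before left it; what a row does not reach is not made up. Full scale, the value 1, is 2.5 cm for a shift and 8 degrees for a turn. A row lasts 1/10 s, in which the tool goes at most 50 mm and 8.59 degrees, less where a joint would pass 70% of its speed; a pose out of reach is approached as far as the arm can. A call with a number of a shift or a turn outside -1 to 1 is refused whole. A call with a gripper value outside its range is refused whole. The fingers move at their own pace and stop on an object; the grip force is fixed at half the most. Time passes only in rows, so rows that do not move let the fingers close, or fill a call up. It gives the time, the measured TCP pose, the force and the opening at its end, in the units of the state.
- sense(): the state, without advancing time (a new reading comes with each control period).
- read_camera(name): name is "scene" or "top"; returns the picture (420x560x3 uint8, red, green, blue); there is no depth.
- camera_info(name): a dict with "fx", "fy", "cx", "cy" (pixels), "extrinsics" (4x4, takes a point from world to camera coordinates). Camera axes: x right, y down, z forward; pixel columns grow to the right and rows downward; lengths in mm; the calibration is good to about 2 mm. A picture is of the moment at which its call begins. camera_info takes no time and is no camera call.
- sign_off(): hands the job in, once; it reports no verdict.
The state is a dict: "t": time; "q": joint angles; "joint_velocities": joint speeds; "effort": joint torques, N m; "tool_pos": TCP position; "orientation": TCP orientation; "ft_force": force on the tool from outside, world axes, zero at the start; "ft_torque": the same for the moment, N m; "gripper_width": finger opening in mm.
Only numpy, scipy, OpenCV 4.12 (cv2) and the standard library are available. Lean on these libraries where they do the work, as an engineer would, in place of code of your own. Each camera call takes 0.05 s, during which the arm holds its last target.

### The job

The pulley cover on top of the lathe's headstock has been left open: shut it fully and lock it with the square key that stands in the wooden tool block. You cannot tell how the socket inside the lock is turned, so rest the key lightly in it and turn it gently back and forth, without forcing, until it drops in, then turn it clockwise until the lock stops. Finish by pulling the key out and pressing its shank into the spring clip on the front of the headstock until it snaps in, upright with its shoulder on the clip, and leave the other tools where they are.

Things in the scene. Friction and masses are not known exactly. Their poses are not given: they have to be found in the camera images.
- lathe: Cream bench lathe, fixed. Origin on the bench under the middle of the headstock (150 mm in x, 170 mm in y); -x is its front, facing the robot. Chuck, wooden blank and tailstock lie towards -y, up to 465 mm from the origin. Headstock walls end 219 mm up; the cover's upper face is 225 mm up when shut. A control panel stands 13 mm out from the lower front, up to 115 mm high.
- cover (a joint): Hinge of the dark steel pulley cover on the headstock (136 mm from hinge to front edge, 160 mm wide, 5 mm thick): 0 = shut, grows as the front edge rises. Hinge line along y at x = +66 mm, 220 mm up in the lathe's frame. The stiff hinge keeps it where it is left; pushing its upper face down 60 to 120 mm from the hinge with 3 to 8 N shuts it.
- cover_edge (a point): Middle of the cover's front free edge, on its upper face; moves with the cover. Shut: at x = -70 mm, y = 0, 225 mm up in the lathe's frame.
- lock (a point): Centre of the mouth of the cam lock in the cover: a steel collar 8 mm proud of the cover, 35 mm across its flange, 90 mm from the hinge on the cover's middle line (shut: x = -24 mm, y = 0, 233 mm up in the lathe's frame). z points out of the cover, up when shut. The collar is a funnel 18 mm wide at the mouth, 15 mm at its foot 8 mm below.
- socket (a point): Centre of the lock insert's flat face, 8 mm below the lock's mouth. In it is a square socket 10.8 mm wide, 14 mm deep, its rim bevelled 1.5 mm; how it is turned is unknown and varies. Key not lined up: it rests with its tip 3 to 5 mm below this point. Lined up within 0.2 rad (four ways a turn): it drops until its tip is 14 mm below. A press of 2 to 5 N is plenty and does not turn the insert.
- cam (a joint): Cam of the lock, turned by the dropped-in key (0.06 N m; about 0.23 rad of free play either way): 0 = unlocked, grows as the key is turned clockwise seen from above, stop at 1.57 = locked (a tongue is then under the headstock's front wall and holds the cover). Starts part-turned at 0.25 to 0.5 and stays where it is left. It does not tell how the socket is turned.
- key_grip (a point): Centre of the steel key's flat grip, 34 mm wide along the key's x, 14 mm thick along its y, 30 mm tall along z (up). The key (88 mm long, about 90 g) hangs upright by its shoulder in one of three holes of the tool block, the grip's lower end 16 mm above the wood. Below the grip: neck 12 mm thick and 12 mm long, then the shoulder, 20 mm across and 4 mm high, then the shank.
- key_shank (a point): Point on the key's axis 38 mm below key_grip and 7 mm under the shoulder: the part of the round shank (12 mm thick, 26 mm long from the shoulder down) that the clip holds.
- key_tip (a point): The key's lower end, on its axis, 73 mm below key_grip. The end is square, 9 mm wide with sides along the key's x and y, 13 mm long, then a round tip 9 mm thick and 3 mm long.
- clip (a point): Centre of the seat of the spring clip on the headstock's front: x = -111 mm, y = +40 mm, 164 mm up in the lathe's frame, axes as the lathe's. The shank, upright, is pressed in from the front along +x with about 5 N, past the noses of two spring fingers, till it stops at the back of the clip with its axis here. The clip's top is 7 mm above this point; the key's shoulder rests on it.
- clip_mouth (a point): Middle between the flared ends of the clip's two spring fingers, 15 mm in front (-x) of the seat and at its height; the ends are 27 mm apart. The fingers are 14 mm tall; their noses, 5 mm in front of the seat, stand 8 mm apart at rest.
- block: Wooden tool block, fixed, 200 mm (x) by 75 mm (y) by 55 mm tall, origin under its centre, with three 15 mm holes in a row along x, 60 mm apart. Holds the key, a drive centre and a knock-out bar in any order.
- drive_centre_mid (a point): Drive centre standing in the tool block (round steel head 25 mm across and 22 mm tall with four prongs on top): a bystander. The point is the middle of the head.
- knockout_bar_mid (a point): Knock-out bar standing in the tool block (round brass grip 25 mm across and 44 mm tall, its top 48 mm above the wood): a bystander. The point is the middle of the grip.
- faceplate: Loose aluminium faceplate lying on the bench, 80 mm across, 28 mm tall: a bystander. Origin at the centre of its underside.
- caliper: Slide caliper lying flat on the bench, 190 mm long, 13 mm tall: a bystander. Origin at the underside of its beam's middle.
Mind the look-alikes: they are no part of the job. Leave any blue, green or red look-alike of the part that bears key_grip alone.

How it is judged:
By the outcome, as a careful person would: the job done as asked, in the order asked, and still so for the second after the job is handed in, with the robot touching nothing.
It also fails if it takes over 72 s, if anything falls off the work surface, if the arm or the gripper's body presses on something with over 40 N, if the wrist force passes 120 N, or if a joint passes its speed limit or range.

## Working session

There is one attempt and no reset: what is moved stays moved. The work goes in short steps, Python scripts to look and compute and a tool call to move; the robot and the scene stay as the last step left them, time stands still between calls to the robot, and variables do not carry over. Pictures are saved under pics/ and viewed, and the job is handed in when it is done.

Besides the shell and the picture viewer there is one more tool, called after ">>>" as name(argument=value, ...), one argument or row to a line, values as JSON. send_rows: Moves the arm, as the interface text tells. Shift numbers are shares of 2.5 cm and turn numbers shares of 8 degrees, none past 1 either way. Its arguments: {"type":"object","properties":{"rows":{"type":"array"}},"required":["rows"]}

```bash
ls; mkdir -p pics; python3 - <<'E'
from station import *
import cv2
for n in("scene","top"):
    im=read_camera(n);cv2.imwrite(f"pics/{n}0.png",im[:,:,::-1]);i=camera_info(n);print(n,i)
s=sense();print(s);print(tip_extent)
E
```

```text
pics
scene {'fx': 470.02768617821766, 'fy': 470.02768617821766, 'cx': 274.6957014020778, 'cy': 202.25081104502644, 'extrinsics': array([[-2.70505583e-01,  9.62718383e-01,  2.09537629e-04,
         4.77877437e+01],
       [ 6.95662829e-01,  1.95618490e-01, -6.91221118e-01,
        -2.76297683e+02],
       [-6.65492267e-01, -1.86833404e-01, -7.22643288e-01,
         1.45603398e+03],
       [ 0.00000000e+00,  0.00000000e+00,  0.00000000e+00,
         1.00000000e+00]])}
top {'fx': 412.0834605613766, 'fy': 412.0834605613766, 'cx': 274.727978373787, 'cy': 205.20901200219396, 'extrinsics': array([[ 2.69007698e-02, -9.99630608e-01, -3.87238089e-03,
         6.09659278e+01],
       [-9.95861700e-01, -2.64625422e-02, -8.69437072e-02,
         5.04069551e+02],
       [ 8.68091179e-02,  6.19520846e-03, -9.96205700e-01,
         1.08843663e+03],
       [ 0.00000000e+00,  0.00000000e+00,  0.00000000e+00,
         1.00000000e+00]])}
{'t': 0.1, 'q': array([ 1.15899498e+00,  1.26326937e-01, -4.04920713e-02,  1.40543690e+00,
       -1.06811293e-05,  1.57081343e+00]), 'joint_velocities': array([-1.14583815e-03,  5.12154760e-05,  3.64473878e-03,  5.10209119e-04,
        3.32707536e-04, -2.17445254e-03]), 'effort': array([ 1.89360726e-03, -4.36904919e+01,  3.53605592e+01,  1.38175997e-02,
        4.29707734e-05,  1.84999578e-05]), 'tool_pos': array([210.0301162 , 480.86028457, 303.2093192 ]), 'orientation': array([[-9.16394461e-01,  4.00275982e-01, -5.74426334e-04],
       [ 4.00276394e-01,  9.16393479e-01, -1.34184076e-03],
       [-1.07060821e-05, -1.45958474e-03, -9.99998935e-01]]), 'ft_force': array([ 0.30555604,  0.97030809, -0.33956647]), 'ft_torque': array([0.01869019, 0.03580554, 0.00664975]), 'gripper_width': 85.60936168657547}
72.6
```

View pics/scene0.png

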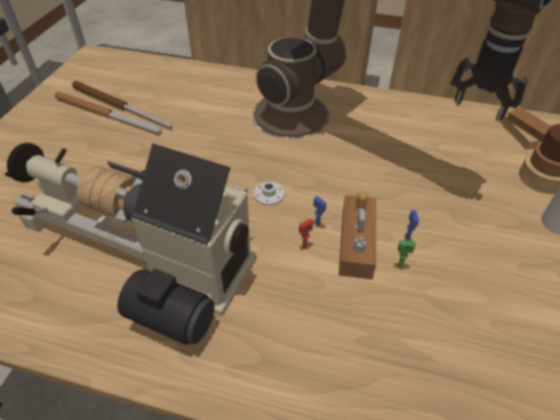

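View pics/top0.png

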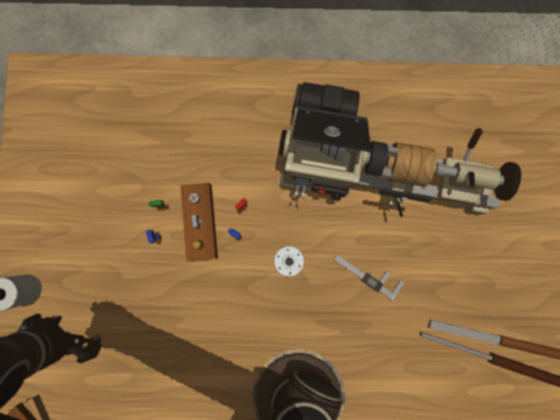

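The block's tools sit at about (194,198), (196,221) and (197,245) in the top view. I'll enlarge these and the lathe.

```bash
cat > h.py <<'E'
import numpy as np, cv2
from station import *
def P(n,p):
    i=camera_info(n);E=i['extrinsics'];c=E[:3,:3]@np.array(p,float)+E[:3,3]
    return np.array([i['fx']*c[0]/c[2]+i['cx'],i['fy']*c[1]/c[2]+i['cy']])
def ray(n,uv):
    i=camera_info(n);E=i['extrinsics'];R=E[:3,:3]
    d=R.T@np.array([(uv[0]-i['cx'])/i['fx'],(uv[1]-i['cy'])/i['fy'],1]);return -R.T@E[:3,3],d/np.linalg.norm(d)
def onz(n,uv,z):
    o,d=ray(n,uv);return o+d*(z-o[2])/d[2]
def tri(uvs,uvt):
    A=[];b=[]
    for n,uv in(("scene",uvs),("top",uvt)):
        o,d=ray(n,uv);M=np.eye(3)-np.outer(d,d);A.append(M);b.append(M@o)
    A=np.vstack(A);b=np.hstack(b);x=np.linalg.lstsq(A,b,rcond=None)[0];return x,np.linalg.norm(A@x-b)
def crop(im,x0,y0,x1,y1,k,f):
    c=im[y0:y1,x0:x1,::-1];cv2.imwrite(f,cv2.resize(c,None,fx=k,fy=k,interpolation=cv2.INTER_CUBIC))
E
python3 - <<'E'
import cv2
from h import *
s=cv2.imread('pics/scene0.png')[:,:,::-1];t=cv2.imread('pics/top0.png')[:,:,::-1]
crop(t,140,170,260,270,6,'pics/t_block.png');crop(s,280,180,430,290,5,'pics/s_block.png')
crop(t,265,70,405,215,4,'pics/t_lathe.png');crop(s,90,130,270,345,3,'pics/s_lathe.png')
E
```

```text
(no output)
```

View pics/t_block.png

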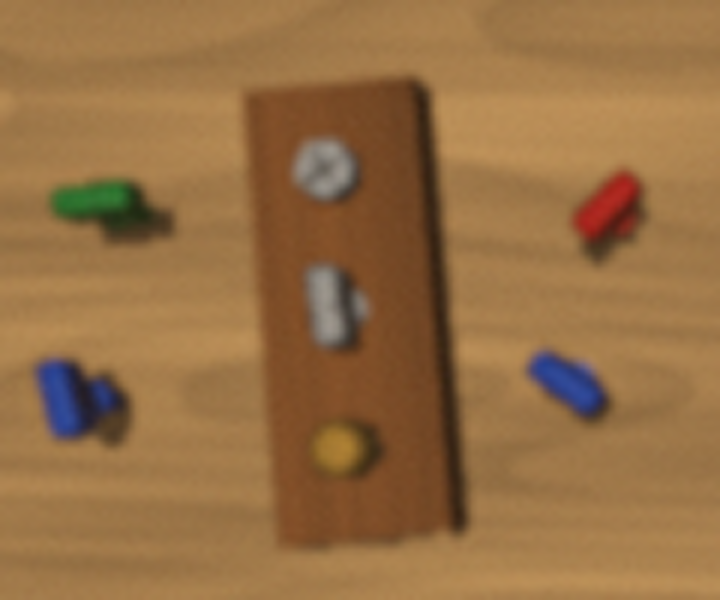

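View pics/s_block.png

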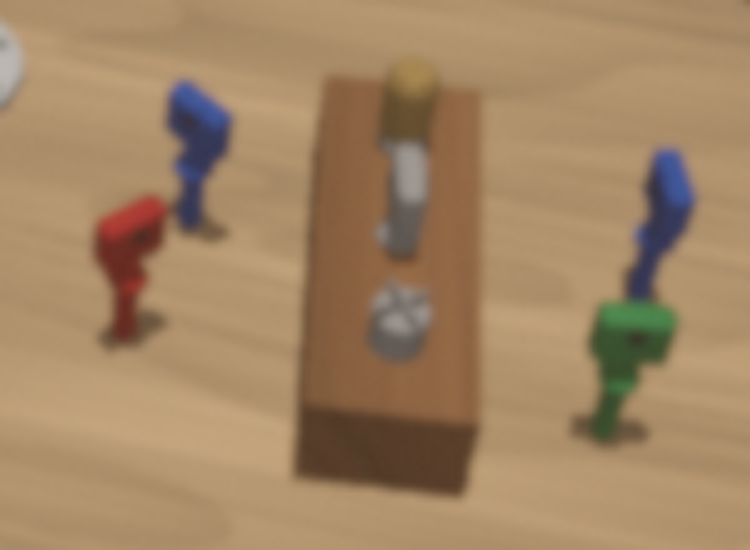

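View pics/t_lathe.png

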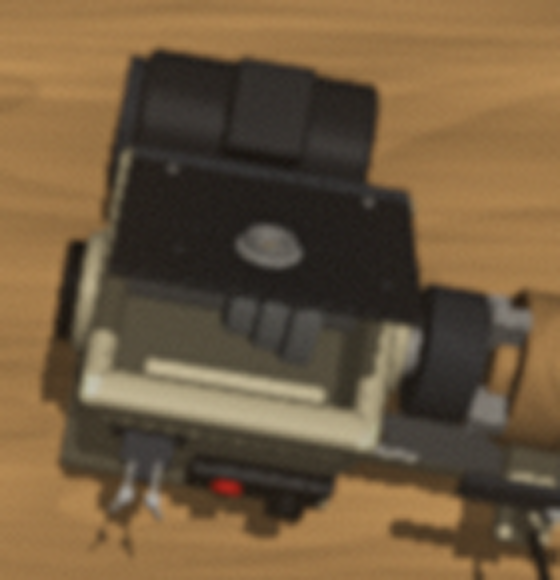

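View pics/s_lathe.png

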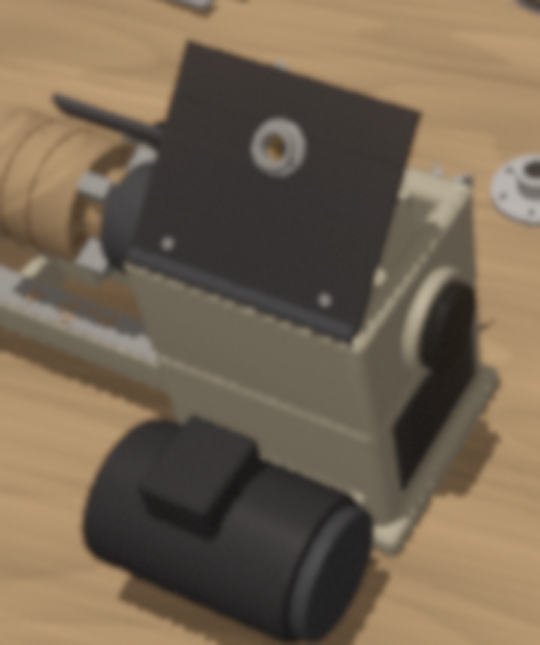

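```bash
python3 - <<'E'
import cv2
from h import *
np.set_printoptions(precision=1,suppress=True)
s=cv2.imread('pics/scene0.png');t=cv2.imread('pics/top0.png')
hs=cv2.cvtColor(t,cv2.COLOR_BGR2HSV)
# steel in block
m=((hs[:,:,1]<60)&(hs[:,:,2]>90)).astype(np.uint8);m[:,:182]=0;m[:,215:]=0;m[:185]=0;m[258:]=0
n,l,st,c=cv2.connectedComponentsWithStats(m)
for i in range(1,n):
    if st[i,4]>8:
        cn=cv2.findContours((l==i).astype(np.uint8),0,2)[0][0];print(st[i],c[i],cv2.minAreaRect(cn))
print('gray rows');g=cv2.cvtColor(t,cv2.COLOR_BGR2GRAY);print(g[211:232,188:206])
pt=lambda x,y:(x/6+140,y/6+170)
for q in((248,92),(415,80),(280,545),(447,532)):print('blk',onz('top',pt(*q),55))
for q in((322,270),(338,345),(330,307)):print('key',onz('top',pt(*q),101))
print('dc',onz('top',pt(325,168),80),'bar',onz('top',pt(338,447),103))
L=lambda x,y:(x/4+265-.4,y/4+70-.4)
for q in((85,395),(378,440),(95,335),(375,382)):print('wall',onz('top',L(*q),219))
for q in((125,150),(410,195)):print('hinge',onz('top',L(*q),222))
S=lambda x,y:(x/3+90-.4,y/3+130-.4)
for a,b in(((190,42),(415,325)),((418,115),(105,270)),((278,145),(268,245))):print('tri',tri(S(*a),L(*b)))
print('clip',onz('top',L(124,500),164),onz('top',L(155,505),164),onz('top',L(148,440),164))
E
```

```text
[190 194   9   9  64] [194.1 197.8] ((194.0, 198.0), (8.0, 8.0), 90.0)
[191 215   7  12  58] [194.1 220.5] ((194.06996154785156, 220.48995971679688), (11.455129623413086, 4.808326244354248), 81.8698959350586)
gray rows
[[ 89  88  88  88  90  90  91  92  90  88  87  87  87  86  85  83  81  81]
 [ 89  87  86  85  86  91  90  91  89  89  86  85  87  89  85  84  82  81]
 [ 91  89  86  90  89  93  93  92  86  88  86  87  86  85  86  82  82  83]
 [ 88  89  89  96 104 106 109  98  84  81  82  87  87  86  86  84  82  81]
 [ 91  87  91 107 121 132 131 110  82  67  72  84  87  87  85  85  82  81]
 [ 90  87  94 111 133 143 143 121  81  58  62  76  87  88  88  84  83  82]
 [ 90  89  89 108 130 146 146 123  86  55  57  75  87  88  86  84  84  82]
 [ 89  89  92 109 130 144 148 129  86  57  66  89  92  87  88  82  82  82]
 [ 88  88  93 107 129 144 148 129  92  59  73 105 107  94  88  85  84  83]
 [ 89  88  91 102 123 140 143 125  93  60  74 109 120 104  89  84  83  84]
 [ 87  87  88  96 121 139 141 126 102  70  71 105 120 105  93  83  85  83]
 [ 89  89  85  90 111 136 148 139 114  78  67  92 105 10
[... 636 characters left out ...]
  87  89  90  91  91  90  90  89  89  88  88  86  87  84]]
blk [545.3 321.   55. ]
blk [552.5 248.   55. ]
blk [349. 298.  55.]
blk [356.5 226.2  55. ]
key [465.4 275.8 101. ]
key [434.4 267.8 101. ]
key [450.1 271.8 101. ]
dc [510.3 280.7  80. ] bar [392.3 265.6 103. ]
wall [568.3  50.6 219. ]
wall [ 547.3 -113.   219. ]
wall [602.4  45.8 219. ]
wall [ 579.9 -111.   219. ]
hinge [708.   31.6 222. ]
hinge [ 686.2 -129.1  222. ]
tri (array([ 590.9, -112.5,  317.2]), np.float64(1.5588767918664332))
tri (array([615. ,  42.6, 316.7]), np.float64(1.9646770465078123))
tri (array([636.3, -40.6, 291.3]), np.float64(0.3132465508528846))
clip [516.3  25.1 164. ] [513.8   6.8 164. ] [552.3  11.7 164. ]
```

Steel key: it is the grey upright piece in the block's middle hole (top view 194,220). The four look-alikes are painted green (157,203), blue (151,236), red (241,204) and blue (235,234). The cover is about 43° open. I'll shut it first with closed fingers, pressing beside the collar.

>>> send_rows(
  rows=[
    {"dp":[0.6,-0.7,0.6],"twist":[0,0,0.47],"jaw":-1},
    {"dp":[0.84,-0.96,0.6],"twist":[0,0,0.47],"jaw":-1},
    {"dp":[0.84,-0.96,0.6],"twist":[0,0,0.47],"jaw":-1},
    {"dp":[0.84,-0.96,0.6],"twist":[0,0,0.47],"jaw":-1},
    {"dp":[0.84,-0.96,0.6],"twist":[0,0,0.47],"jaw":-1},
    {"dp":[0.84,-0.96,0.6],"twist":[0,0,0.47],"jaw":-1},
    {"dp":[0.84,-0.96,0.6],"twist":[0,0,0.47],"jaw":-1},
    {"dp":[0.84,-0.96,0.5],"twist":[0,0,0.47],"jaw":-1},
    {"dp":[0.84,-0.96,0],"twist":[0,0,0.47],"jaw":-1},
    {"dp":[0.84,-0.96,0],"twist":[0,0,0.47],"jaw":-1},
  ],
)

```text
t: 1.1
tool_pos: [414.9, 246.5, 421.6]
orientation: [[-0.97, -0.245, 0.0], [-0.245, 0.97, 0.0], [-0.0, 0.0, -1.0]]
ft_force: [0.4, 1.0, 0.2]
gripper_width: -0.1
```

```bash
python3 -c "
from station import *
s=sense();print(s['q'],s['tool_pos'],s['orientation'][:,0],s['ft_force'])"
```

```text
[5.36104106e-01 7.52457267e-02 1.63712367e-01 1.65894852e+00
 3.44031218e-05 2.88917024e-01] [414.91344698 246.52816099 421.56758399] [-9.69604477e-01 -2.44677490e-01 -2.91607981e-04] [0.36050964 1.04616492 0.21159373]
```

>>> send_rows(
  rows=[
    {"dp":[0.86,-0.98,0],"twist":[0,0,0],"jaw":-1},
    {"dp":[0.86,-0.98,0],"twist":[0,0,0],"jaw":-1},
    {"dp":[0.86,-0.98,0],"twist":[0,0,0],"jaw":-1},
    {"dp":[0.86,-0.98,0],"twist":[0,0,0],"jaw":-1},
    {"dp":[0.86,-0.98,0],"twist":[0,0,0],"jaw":-1},
    {"dp":[0.86,-0.98,0],"twist":[0,0,0],"jaw":-1},
    {"dp":[0.86,-0.98,0],"twist":[0,0,0],"jaw":-1},
    {"dp":[0.86,-0.98,0],"twist":[0,0,0],"jaw":-1},
    {"dp":[0.86,-0.98,0],"twist":[0,0,0],"jaw":-1},
    {"dp":[0.8,-1,0],"twist":[0,0,0],"jaw":-1},
  ],
)

```text
t: 2.1
tool_pos: [628.5, 1.0, 420.7]
orientation: [[-0.97, -0.242, -0.001], [-0.242, 0.97, 0.0], [0.001, 0.0, -1.0]]
ft_force: [0.6, 0.6, -0.4]
gripper_width: 0.3
```

>>> send_rows(
  rows=[
    {"dp":[0,0,-0.6],"twist":[0,0,0],"jaw":-1},
    {"dp":[0,0,-0.6],"twist":[0,0,0],"jaw":-1},
    {"dp":[0,0,-0.4],"twist":[0,0,0],"jaw":-1},
    {"dp":[0,0,-0.4],"twist":[0,0,0],"jaw":-1},
    {"dp":[0,0,-0.4],"twist":[0,0,0],"jaw":-1},
    {"dp":[0,0,-0.4],"twist":[0,0,0],"jaw":-1},
    {"dp":[0,0,-0.4],"twist":[0,0,0],"jaw":-1},
    {"dp":[0,0,-0.4],"twist":[0,0,0],"jaw":-1},
    {"dp":[0,0,-0.4],"twist":[0,0,0],"jaw":-1},
    {"dp":[0,0,-0.3],"twist":[0,0,0],"jaw":-1},
  ],
)

```text
t: 3.1
tool_pos: [627.4, 2.2, 312.7]
orientation: [[-0.97, -0.242, -0.001], [-0.242, 0.97, 0.0], [0.001, 0.0, -1.0]]
ft_force: [-1.6, 0.5, 2.1]
gripper_width: -0.2
```

>>> send_rows(
  rows=[
    {"dp":[0,0,-0.12],"twist":[0,0,0],"jaw":-1},
    {"dp":[0,0,-0.12],"twist":[0,0,0],"jaw":-1},
    {"dp":[0,0,-0.12],"twist":[0,0,0],"jaw":-1},
    {"dp":[0,0,-0.1],"twist":[0,0,0],"jaw":-1},
    {"dp":[0,0,-0.08],"twist":[0,0,0],"jaw":-1},
    {"dp":[0,0,-0.04],"twist":[0,0,0],"jaw":-1},
    {"dp":[0,0,-0.02],"twist":[0,0,0],"jaw":-1},
    {"dp":[0,0,0],"twist":[0,0,0],"jaw":-1},
    {"dp":[0,0,0],"twist":[0,0,0],"jaw":-1},
    {"dp":[0,0,0],"twist":[0,0,0],"jaw":-1},
  ],
)

```text
t: 4.1
tool_pos: [627.7, 2.1, 298.9]
orientation: [[-0.97, -0.242, 0.0], [-0.242, 0.97, -0.0], [-0.0, -0.0, -1.0]]
ft_force: [0.6, -0.1, 1.3]
gripper_width: 0.1
```

>>> send_rows(
  rows=[
    {"dp":[0,0,-0.04],"twist":[0,0,0],"jaw":-1},
    {"dp":[0,0,-0.02],"twist":[0,0,0],"jaw":-1},
    {"dp":[0,0,-0.02],"twist":[0,0,0],"jaw":-1},
    {"dp":[0,0,0],"twist":[0,0,0],"jaw":-1},
    {"dp":[0,0,0],"twist":[0,0,0],"jaw":-1},
    {"dp":[0,0,0],"twist":[0,0,0],"jaw":-1},
    {"dp":[0,0,0],"twist":[0,0,0],"jaw":-1},
    {"dp":[0,0,0],"twist":[0,0,0],"jaw":-1},
    {"dp":[0,0,0],"twist":[0,0,0],"jaw":-1},
    {"dp":[0,0,0],"twist":[0,0,0],"jaw":-1},
  ],
)

```text
t: 5.1
tool_pos: [627.6, 2.1, 297.7]
orientation: [[-0.97, -0.242, 0.001], [-0.242, 0.97, -0.0], [-0.001, -0.0, -1.0]]
ft_force: [-1.2, -0.6, 4.8]
gripper_width: 0.1
```

>>> send_rows(
  rows=[
    {"dp":[0,0,-0.03],"twist":[0,0,0],"jaw":-1},
    {"dp":[0,0,-0.03],"twist":[0,0,0],"jaw":-1},
    {"dp":[0,0,0],"twist":[0,0,0],"jaw":-1},
    {"dp":[0,0,0],"twist":[0,0,0],"jaw":-1},
    {"dp":[0,0,0.1],"twist":[0,0,0],"jaw":-1},
    {"dp":[0,0,0.4],"twist":[0,0,0],"jaw":-1},
    {"dp":[-0.5,0.6,0.8],"twist":[0,0,0],"jaw":-1},
    {"dp":[-0.6,0.9,0.2],"twist":[0,0,0],"jaw":-1},
    {"dp":[-0.6,1,0],"twist":[0,0,0],"jaw":-1},
    {"dp":[-0.6,1,0],"twist":[0,0,0],"jaw":0.1},
  ],
)

```text
t: 6.1
tool_pos: [569.8, 90.3, 333.3]
orientation: [[-0.97, -0.241, 0.0], [-0.241, 0.97, 0.0], [-0.0, 0.0, -1.0]]
ft_force: [-0.1, -0.3, -0.1]
gripper_width: 13.3
```

```bash
python3 - <<'E'
from h import *
t=read_camera('top');s=read_camera('scene')
cv2.imwrite('pics/top1.png',t[:,:,::-1]);cv2.imwrite('pics/scene1.png',s[:,:,::-1])
crop(t,265,70,405,215,4,'pics/t_lathe1.png');crop(s,90,130,270,345,3,'pics/s_lathe1.png')
print(sense()['tool_pos'])
E
```

```text
[568.81299642  91.83860477 333.59196182]
```

View pics/t_lathe1.png

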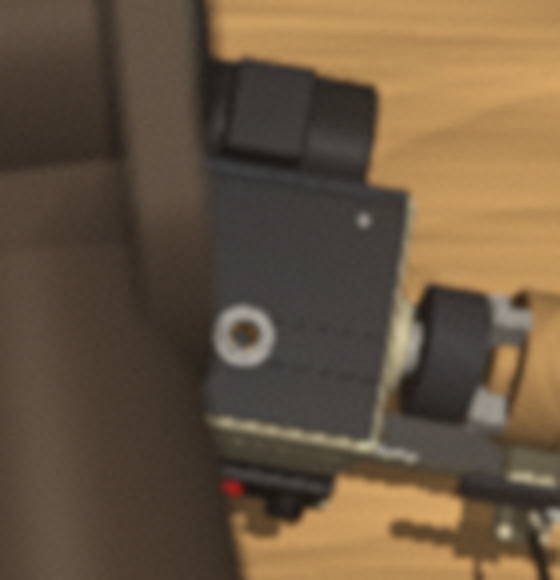

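View pics/s_lathe1.png

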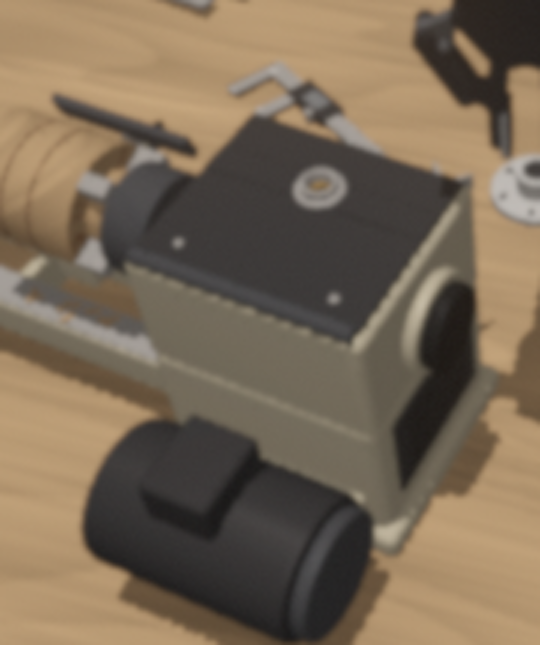

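Cover is shut: collar shows at crop (244,335) top and (320,187) scene. Measuring the lock.

```bash
python3 - <<'E'
from h import *
np.set_printoptions(precision=1,suppress=True)
def ring(f,x0,y0,x1,y1,thr=110):
    g=cv2.imread(f,0)[y0:y1,x0:x1]
    m=(g>thr).astype(np.uint8);n,l,st,c=cv2.connectedComponentsWithStats(m)
    i=1+np.argmax(st[1:,4]);cn=max(cv2.findContours((l==i).astype(np.uint8),0,2)[0],key=cv2.contourArea)
    h=cv2.convexHull(cn);e=cv2.fitEllipse(cn);mm=cv2.moments(h);print(f,st[i],e)
    return np.array(e[0])+[x0,y0]
for thr in(90,110):
    a=ring('pics/top1.png',316,142,338,166,thr);b=ring('pics/scene1.png',180,180,212,206,thr)
    print(a,b)
    print(onz('top',a,231),onz('scene',b,231),tri(b,a))
O=np.array([631.9,-40.6])
th=-.136;x=np.array([np.cos(th),np.sin(th)]);print('pred',O-24*x)
# scene corners of shut cover: front edge + hinge
S=lambda x,y:(x/3+90-.4,y/3+130-.4)
L=lambda x,y:(x/4+265-.4,y/4+70-.4)
for q in((262,117),(465,180),(350,335),(130,262)):print('sc',onz('scene',S(*q),225))
for q in((378,440),(410,195)):print('top',onz('top',L(*q),222))
E
```

```text
pics/top1.png [  2   4  16  16 171] ((9.714619636535645, 11.546121597290039), (14.838518142700195, 15.617356300354004), 176.81773376464844)
pics/scene1.png [  7   5  19  15 220] ((16.027185440063477, 12.20166301727295), (14.26029109954834, 18.243345260620117), 84.69408416748047)
[325.7 153.5] [196.  192.2]
[601.6 -36.4 231. ] [608.7 -33.4 231. ] (array([602.9, -36.9, 224.5]), np.float64(0.34371599211271325))
pics/top1.png [  3   4  15  16 134] ((9.756124496459961, 11.542227745056152), (13.875696182250977, 14.622042655944824), 2.950662612915039)
pics/scene1.png [  8   6  17  13 176] ((16.126291275024414, 12.443975448608398), (13.063216209411621, 16.954030990600586), 77.55973815917969)
[325.8 153.5] [196.1 192.4]
[601.6 -36.5 231. ] [609.3 -33.  231. ] (array([603. , -36.9, 223.9]), np.float64(0.5660228866590464))
pred [608.1 -37.3]
sc [551.3 -99.  225. ]
sc [571.5  50.8 225. ]
sc [710.6  26.6 225. ]
sc [ 693.6 -122.6  225. ]
top [ 546.8 -112.4  222. ]
top [ 686.2 -129.1  222. ]
```

```bash
python3 - <<'E'
from h import *
np.set_printoptions(precision=2,suppress=True)
t=cv2.imread('pics/top0.png').astype(int)
g=cv2.imread('pics/top0.png',0).astype(float);s=cv2.imread('pics/scene0.png')
sub=t[211:231,188:199];sat=sub.max(2)-sub.min(2)
w=np.clip(g[211:231,188:199]-92,0,None)*(sat<40)
yy,xx=np.mgrid[211:231,188:199]
c=np.array([(w*xx).sum(),(w*yy).sum()])/w.sum()
C=np.array([[(w*(xx-c[0])**2).sum(),(w*(xx-c[0])*(yy-c[1])).sum()],[0,(w*(yy-c[1])**2).sum()]]);C[1,0]=C[0,1]
e,v=np.linalg.eigh(C/w.sum());d=v[:,1];print(c,e,d)
p1=onz('top',c+6*d,101);p2=onz('top',c-6*d,101);q=p2-p1;print(onz('top',c,101),'yaw deg',np.degrees(np.arctan2(q[1],q[0])))
cs=np.array([410,174])/5+[280,180]-.4
print('scene',onz('scene',cs,101),tri(cs,c))
crop(cv2.imread('pics/scene0.png')[:,:,::-1],345,185,380,260,8,'pics/s_key.png')
for n in('top','scene'):
    i=camera_info(n);print(n,ray(n,(0,0))[0])
E
```

```text
[193.69 220.34] [ 1.35 11.54] [0.14 0.99]
[452.1  275.15 101.  ] yaw deg 10.484261815142835
scene [458.01 276.2  101.  ] (array([452.38, 276.26,  95.07]), np.float64(0.13178844067897102))
top [ 405.86   67.54 1128.37]
scene [1174.12  280.08  861.2 ]
```

View pics/s_key.png

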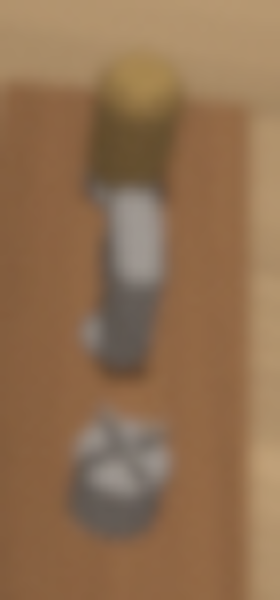

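>>> send_rows(
  rows=[
    {"dp":[-0.46,0.73,-0.4],"twist":[0,0,-0.06],"jaw":0.2},
    {"dp":[-0.46,0.73,-0.4],"twist":[0,0,-0.06],"jaw":0.2},
    {"dp":[-0.46,0.73,-0.4],"twist":[0,0,-0.06],"jaw":0.2},
    {"dp":[-0.46,0.73,-0.4],"twist":[0,0,-0.06],"jaw":0.2},
    {"dp":[-0.46,0.73,-0.4],"twist":[0,0,-0.06],"jaw":0.2},
    {"dp":[-0.46,0.73,-0.4],"twist":[0,0,-0.06],"jaw":0.2},
    {"dp":[-0.46,0.73,-0.4],"twist":[0,0,-0.08],"jaw":0.2},
    {"dp":[-0.46,0.73,-0.4],"twist":[0,0,0],"jaw":0.2},
    {"dp":[-0.46,0.73,-0.4],"twist":[0,0,0],"jaw":0.2},
    {"dp":[-0.44,0.72,-0.4],"twist":[0,0,0],"jaw":0.2},
  ],
)

```text
t: 7.2
tool_pos: [455.7, 272.2, 232.5]
orientation: [[-0.983, -0.182, -0.0], [-0.182, 0.983, -0.0], [0.0, -0.0, -1.0]]
ft_force: [0.3, 0.6, 0.4]
gripper_width: 51.3
```

```bash
python3 - <<'E'
from h import *
np.set_printoptions(precision=2,suppress=True)
t=read_camera('top');s=read_camera('scene')
crop(t,150,160,260,260,6,'pics/t2.png');crop(s,300,110,430,260,5,'pics/s2.png')
q=sense();p=q['tool_pos'];print(p,q['orientation'][:,0],q['gripper_width'])
y=q['orientation'][:,1];w=q['gripper_width']/2
for sg in(1,-1):
    for n,o in(('top',(150,160,6)),('scene',(300,110,5))):
        tip=p+sg*w*y-[0,0,66];u=P(n,tip);print(n,(u-o[:2])*o[2])
E
```

```text
[454.67 272.77 231.5 ] [-0.98 -0.18  0.  ] 51.38416722308913
top [170.33 357.69]
scene [383.63 414.84]
top [300.63 336.91]
scene [259.83 407.07]
```

View pics/t2.png

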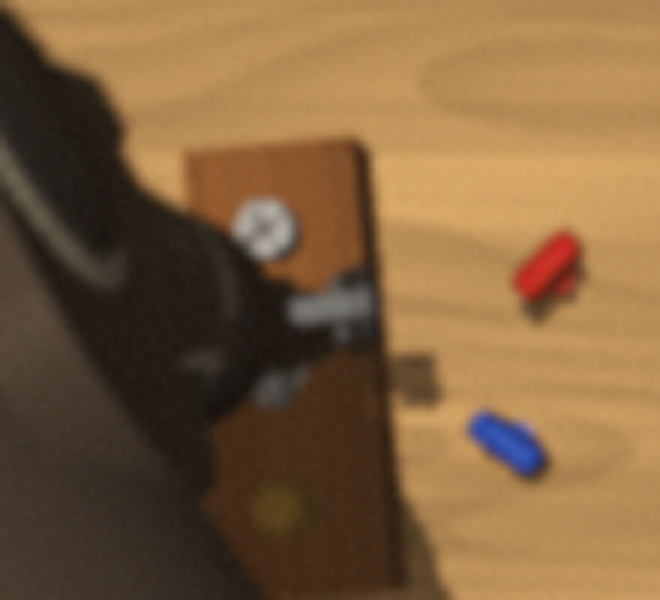

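View pics/s2.png

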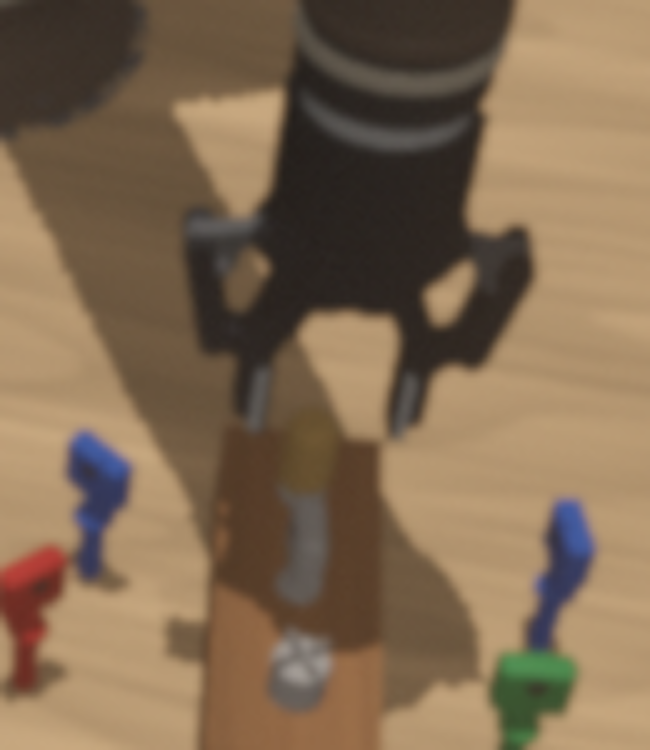

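Jaws straddle the steel key's position (scene crop 305,540) with the pads along its flats. Descending.

>>> send_rows(
  rows=[
    {"dp":[-0.06,0.12,-0.4],"twist":[0,0,0],"jaw":0.2},
    {"dp":[0,0,-0.5],"twist":[0,0,0],"jaw":0.2},
    {"dp":[0,0,-0.5],"twist":[0,0,0],"jaw":0.2},
    {"dp":[0,0,-0.5],"twist":[0,0,0],"jaw":0.2},
    {"dp":[0,0,-0.5],"twist":[0,0,0],"jaw":0.2},
    {"dp":[0,0,-0.5],"twist":[0,0,0],"jaw":0.2},
    {"dp":[0,0,-0.4],"twist":[0,0,0],"jaw":0.2},
    {"dp":[0,0,-0.3],"twist":[0,0,0],"jaw":0.2},
    {"dp":[0,0,0],"twist":[0,0,0],"jaw":0.2},
    {"dp":[0,0,0],"twist":[0,0,0],"jaw":0.2},
  ],
)

```text
t: 8.3
tool_pos: [454.2, 274.9, 143.0]
orientation: [[-0.983, -0.182, 0.0], [-0.182, 0.983, 0.0], [-0.0, 0.0, -1.0]]
ft_force: [-0.4, 0.3, 0.2]
gripper_width: 51.2
```

```bash
python3 - <<'E'
from h import *
np.set_printoptions(precision=2,suppress=True)
s=read_camera('scene')
crop(s,310,150,410,260,6,'pics/s3.png')
q=sense();print(q['tool_pos'],q['ft_force'])
E
```

```text
[454.38 275.05 143.36] [-0.62  0.35 -0.14]
```

View pics/s3.png

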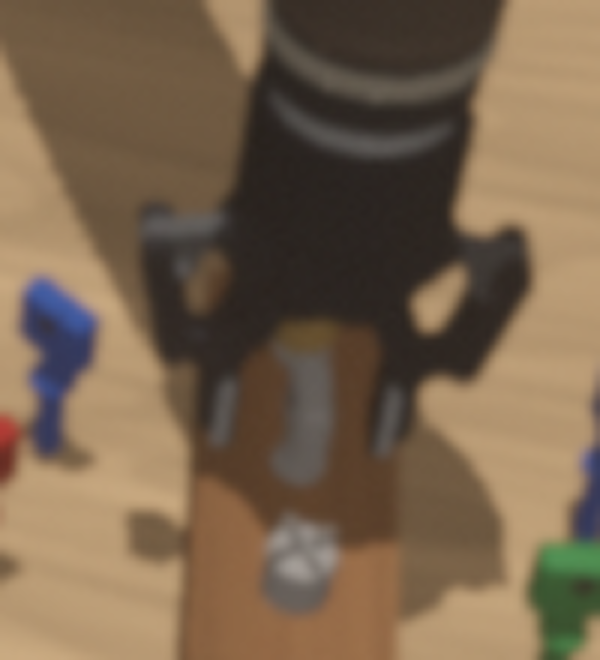

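>>> send_rows(
  rows=[
    {"dp":[0,0,-0.12],"twist":[0,0,0],"jaw":0},
    {"dp":[0,0,0],"twist":[0,0,0],"jaw":-0.3},
    {"dp":[0,0,0],"twist":[0,0,0],"jaw":-0.6},
    {"dp":[0,0,0],"twist":[0,0,0],"jaw":-1},
    {"dp":[0,0,0],"twist":[0,0,0],"jaw":-1},
    {"dp":[0,0,0],"twist":[0,0,0],"jaw":-1},
    {"dp":[0,0,0],"twist":[0,0,0],"jaw":-1},
    {"dp":[0,0,0],"twist":[0,0,0],"jaw":-1},
    {"dp":[0,0,0],"twist":[0,0,0],"jaw":-1},
    {"dp":[0,0,0],"twist":[0,0,0],"jaw":-1},
  ],
)

```text
t: 9.35
tool_pos: [454.2, 275.3, 140.2]
orientation: [[-0.983, -0.182, 0.0], [-0.182, 0.983, 0.001], [-0.0, 0.001, -1.0]]
ft_force: [-2.0, 5.1, 3.2]
gripper_width: 13.3
```

>>> send_rows(
  rows=[
    {"dp":[0,0.04,0],"twist":[0,0,0],"jaw":-1},
    {"dp":[0,0,0.2],"twist":[0,0,0],"jaw":-1},
    {"dp":[0,0,0.4],"twist":[0,0,0],"jaw":-1},
    {"dp":[0,0,0.5],"twist":[0,0,0],"jaw":-1},
    {"dp":[0,0,0.6],"twist":[0,0,0],"jaw":-1},
    {"dp":[0,0,0.8],"twist":[0,0,0],"jaw":-1},
    {"dp":[0,0,0.8],"twist":[0,0,0],"jaw":-1},
    {"dp":[0,0,0.8],"twist":[0,0,0],"jaw":-1},
    {"dp":[0,0,0.8],"twist":[0,0,0],"jaw":-1},
    {"dp":[0,0,0.8],"twist":[0,0,0],"jaw":-1},
  ],
)

```text
t: 10.35
tool_pos: [454.0, 275.0, 284.3]
orientation: [[-0.983, -0.182, 0.001], [-0.182, 0.983, -0.001], [-0.0, -0.002, -1.0]]
ft_force: [0.1, 0.1, -1.8]
gripper_width: 13.0
```

```bash
python3 - <<'E'
from h import *
np.set_printoptions(precision=2,suppress=True)
s=read_camera('scene')
crop(s,310,80,430,200,5,'pics/s4.png')
q=sense();p=q['tool_pos'];print(p,q['ft_force'])
for d in(39,54,54+73):print((P('scene',p-[0,0,d])-[310,80])*5)
E
```

```text
[454.72 275.49 287.66] [1.13 0.34 1.43]
[307.79 412.6 ]
[302.16 441.02]
[276.51 570.42]
```

View pics/s4.png

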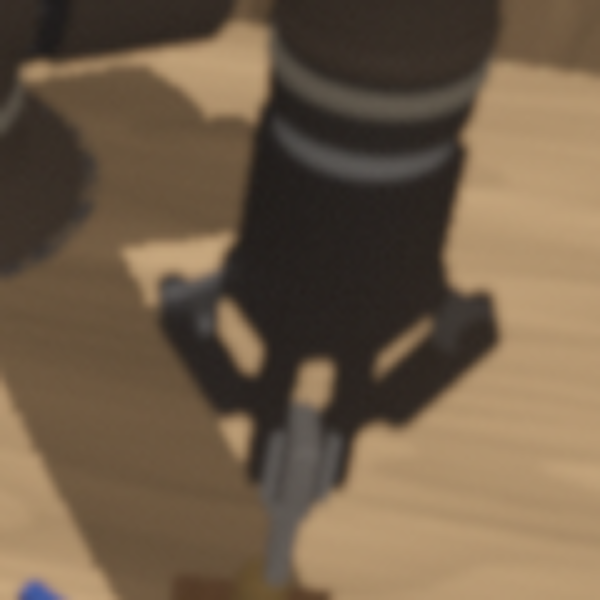

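>>> send_rows(
  rows=[
    {"dp":[0.3,-0.6,0.6],"twist":[0,0,0],"jaw":-1},
    {"dp":[0.46,-0.96,0.6],"twist":[0,0,0],"jaw":-1},
    {"dp":[0.46,-0.96,0.6],"twist":[0,0,0],"jaw":-1},
    {"dp":[0.46,-0.96,0.6],"twist":[0,0,0],"jaw":-1},
    {"dp":[0.46,-0.96,0.6],"twist":[0,0,0],"jaw":-1},
    {"dp":[0.46,-0.96,0.4],"twist":[0,0,0],"jaw":-1},
    {"dp":[0.46,-0.96,0.16],"twist":[0,0,0],"jaw":-1},
    {"dp":[0.46,-0.96,0],"twist":[0,0,0],"jaw":-1},
    {"dp":[0.46,-0.96,0],"twist":[0,0,0],"jaw":-1},
    {"dp":[0.46,-0.96,0],"twist":[0,0,0],"jaw":-1},
  ],
)

```text
t: 11.4
tool_pos: [565.1, 43.2, 371.6]
orientation: [[-0.983, -0.182, -0.0], [-0.182, 0.983, -0.001], [0.001, -0.001, -1.0]]
ft_force: [0.4, 0.3, -2.3]
gripper_width: 13.4
```

>>> send_rows(
  rows=[
    {"dp":[0.46,-0.96,0],"twist":[0,0,0],"jaw":-1},
    {"dp":[0.46,-0.96,0],"twist":[0,0,0],"jaw":-1},
    {"dp":[0.3,-0.8,0],"twist":[0,0,0],"jaw":-1},
    {"dp":[0.2,-0.4,0],"twist":[0,0,0],"jaw":-1},
    {"dp":[0,0,0],"twist":[0,0,0],"jaw":-1},
    {"dp":[0,0,0],"twist":[0,0,0],"jaw":-1},
    {"dp":[0,0,0],"twist":[0,0,0],"jaw":-1},
    {"dp":[0,0,0],"twist":[0,0,0],"jaw":-1},
    {"dp":[0,0,0],"twist":[0,0,0],"jaw":-1},
    {"dp":[0,0,0],"twist":[0,0,0],"jaw":-1},
  ],
)

```text
t: 12.4
tool_pos: [600.5, -32.7, 371.5]
orientation: [[-0.983, -0.183, 0.0], [-0.183, 0.983, -0.0], [-0.0, -0.0, -1.0]]
ft_force: [-0.4, 0.7, -1.4]
gripper_width: 13.5
```

```bash
python3 - <<'E'
from h import *
np.set_printoptions(precision=2,suppress=True)
s=read_camera('scene')
crop(s,150,120,250,220,6,'pics/s5.png')
q=sense();p=q['tool_pos'];print(p,q['ft_force'],q['gripper_width'])
for d in(54,54+73):print((P('scene',p-[0,0,d])-[150,120])*6+3)
E
```

```text
[600.53 -32.79 371.52] [ 0.05 -0.06 -1.31] 13.191640612933186
[256.39 210.7 ]
[285.8  388.37]
```

View pics/s5.png

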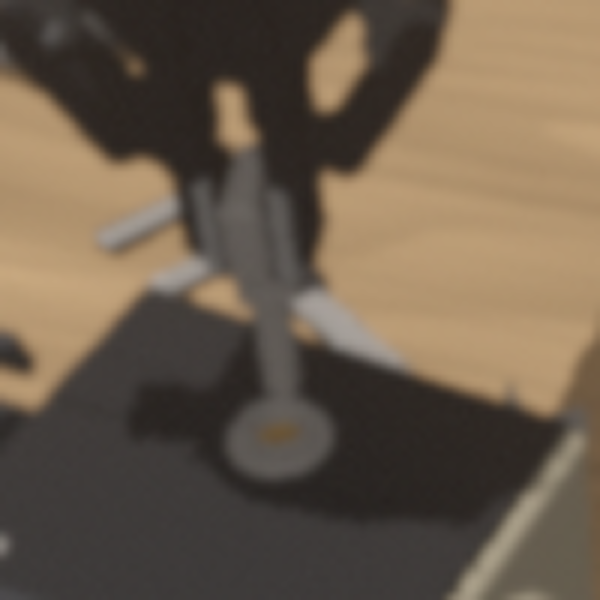

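```bash
python3 - <<'E'
from h import *
np.set_printoptions(precision=2,suppress=True)
b=np.array([196.05,192.3])-[-.7,2.0]
for z in(227,229,231,233):print(onz('scene',b,z))
E
```

```text
[599.98 -36.04 227.  ]
[601.79 -35.04 229.  ]
[603.6  -34.04 231.  ]
[605.41 -33.05 233.  ]
```

>>> send_rows(
  rows=[
    {"dp":[0.08,-0.11,0],"twist":[0,0,0],"jaw":-1},
    {"dp":[0,0,-0.16],"twist":[0,0,0],"jaw":-1},
    {"dp":[0,0,-0.16],"twist":[0,0,0],"jaw":-1},
    {"dp":[0,0,-0.12],"twist":[0,0,0],"jaw":-1},
    {"dp":[0,0,-0.08],"twist":[0,0,0],"jaw":-1},
    {"dp":[0,0,-0.08],"twist":[0,0,0],"jaw":-1},
    {"dp":[0,0,-0.06],"twist":[0,0,0],"jaw":-1},
    {"dp":[0,0,0],"twist":[0,0,0],"jaw":-1},
    {"dp":[0,0,0],"twist":[0,0,0],"jaw":-1},
    {"dp":[0,0,0],"twist":[0,0,0],"jaw":-1},
  ],
)

```text
t: 13.45
tool_pos: [602.7, -35.9, 355.1]
orientation: [[-0.983, -0.182, 0.0], [-0.182, 0.983, -0.0], [-0.0, -0.0, -1.0]]
ft_force: [0.2, 0.5, -0.5]
gripper_width: 13.0
```

>>> send_rows(
  rows=[
    {"dp":[0,0,-0.04],"twist":[0,0,0],"jaw":-1},
    {"dp":[0,0,-0.04],"twist":[0,0,0],"jaw":-1},
    {"dp":[0,0,-0.04],"twist":[0,0,0],"jaw":-1},
    {"dp":[0,0,-0.04],"twist":[0,0,0],"jaw":-1},
    {"dp":[0,0,-0.04],"twist":[0,0,0],"jaw":-1},
    {"dp":[0,0,-0.02],"twist":[0,0,0],"jaw":-1},
    {"dp":[0,0,-0.02],"twist":[0,0,0],"jaw":-1},
    {"dp":[0,0,0],"twist":[0,0,0],"jaw":-1},
    {"dp":[0,0,0],"twist":[0,0,0],"jaw":-1},
    {"dp":[0,0,0],"twist":[0,0,0],"jaw":-1},
  ],
)

```text
t: 14.45
tool_pos: [602.7, -35.9, 349.1]
orientation: [[-0.983, -0.182, 0.0], [-0.182, 0.983, 0.0], [-0.0, -0.0, -1.0]]
ft_force: [0.3, 0.7, 0.6]
gripper_width: 13.4
```

>>> send_rows(
  rows=[
    {"dp":[0,0,-0.02],"twist":[0,0,0],"jaw":-1},
    {"dp":[0,0,-0.02],"twist":[0,0,0],"jaw":-1},
    {"dp":[0,0,-0.02],"twist":[0,0,0],"jaw":-1},
    {"dp":[0,0,-0.02],"twist":[0,0,0],"jaw":-1},
    {"dp":[0,0,0],"twist":[0,0,0],"jaw":-1},
    {"dp":[0,0,0],"twist":[0,0,0],"jaw":-1},
    {"dp":[0,0,0],"twist":[0,0,0],"jaw":-1},
    {"dp":[0,0,0],"twist":[0,0,0],"jaw":-1},
    {"dp":[0,0,0],"twist":[0,0,0],"jaw":-1},
    {"dp":[0,0,0],"twist":[0,0,0],"jaw":-1},
  ],
)

```text
t: 15.45
tool_pos: [602.9, -35.8, 347.4]
orientation: [[-0.983, -0.182, 0.001], [-0.182, 0.983, 0.0], [-0.001, -0.0, -1.0]]
ft_force: [0.7, 1.4, 5.5]
gripper_width: 13.0
```

>>> send_rows(
  rows=[
    {"dp":[0,0,0.01],"twist":[0,0,0],"jaw":-1},
    {"dp":[0,0,0],"twist":[0,0,0.4],"jaw":-1},
    {"dp":[0,0,0],"twist":[0,0,0.4],"jaw":-1},
    {"dp":[0,0,0],"twist":[0,0,0.4],"jaw":-1},
    {"dp":[0,0,0],"twist":[0,0,0.4],"jaw":-1},
    {"dp":[0,0,0],"twist":[0,0,0.4],"jaw":-1},
    {"dp":[0,0,0],"twist":[0,0,0],"jaw":-1},
    {"dp":[0,0,0],"twist":[0,0,0],"jaw":-1},
    {"dp":[0,0,0],"twist":[0,0,0],"jaw":-1},
    {"dp":[0,0,0],"twist":[0,0,0],"jaw":-1},
  ],
)

```text
t: 16.45
tool_pos: [602.7, -35.6, 347.2]
orientation: [[-0.895, -0.446, 0.0], [-0.446, 0.895, 0.001], [-0.001, 0.001, -1.0]]
ft_force: [1.3, 4.3, 4.4]
gripper_width: 13.1
```

>>> send_rows(
  rows=[
    {"dp":[0.01,0.03,0],"twist":[0,0,0],"jaw":-1},
    {"dp":[0,0,0],"twist":[0,0,0.4],"jaw":-1},
    {"dp":[0,0,0],"twist":[0,0,0.4],"jaw":-1},
    {"dp":[0,0,0],"twist":[0,0,0.4],"jaw":-1},
    {"dp":[0,0,0],"twist":[0,0,0.4],"jaw":-1},
    {"dp":[0,0,0],"twist":[0,0,0.4],"jaw":-1},
    {"dp":[0,0,0],"twist":[0,0,0],"jaw":-1},
    {"dp":[0,0,0],"twist":[0,0,0],"jaw":-1},
    {"dp":[0,0,0],"twist":[0,0,0],"jaw":-1},
    {"dp":[0,0,0],"twist":[0,0,0],"jaw":-1},
  ],
)

```text
t: 17.45
tool_pos: [602.9, -35.2, 346.6]
orientation: [[-0.738, -0.675, -0.001], [-0.675, 0.738, -0.0], [0.001, 0.001, -1.0]]
ft_force: [3.3, 4.1, -3.2]
gripper_width: 13.3
```

>>> send_rows(
  rows=[
    {"dp":[0.01,0.02,0],"twist":[0,0,0],"jaw":-1},
    {"dp":[0.01,0.01,-0.02],"twist":[0,0,0],"jaw":-1},
    {"dp":[0,0,-0.02],"twist":[0,0,0],"jaw":-1},
    {"dp":[0,0,-0.02],"twist":[0,0,0],"jaw":-1},
    {"dp":[0,0,-0.02],"twist":[0,0,0],"jaw":-1},
    {"dp":[0,0,0],"twist":[0,0,0],"jaw":-1},
    {"dp":[0,0,0],"twist":[0,0,0],"jaw":-1},
    {"dp":[0,0,0],"twist":[0,0,0],"jaw":-1},
    {"dp":[0,0,0],"twist":[0,0,0],"jaw":-1},
    {"dp":[0,0,0],"twist":[0,0,0],"jaw":-1},
  ],
)

```text
t: 18.45
tool_pos: [603.3, -34.5, 345.1]
orientation: [[-0.738, -0.675, -0.0], [-0.675, 0.738, -0.0], [0.0, 0.0, -1.0]]
ft_force: [-0.9, 0.2, -0.4]
gripper_width: 13.4
```

It is dropping in (no contact force 2 mm lower). Following it down.

>>> send_rows(
  rows=[
    {"dp":[0,0,-0.04],"twist":[0,0,0],"jaw":-1},
    {"dp":[0,0,-0.04],"twist":[0,0,0],"jaw":-1},
    {"dp":[0,0,-0.04],"twist":[0,0,0],"jaw":-1},
    {"dp":[0,0,-0.04],"twist":[0,0,0],"jaw":-1},
    {"dp":[0,0,-0.02],"twist":[0,0,0],"jaw":-1},
    {"dp":[0,0,-0.02],"twist":[0,0,0],"jaw":-1},
    {"dp":[0,0,0],"twist":[0,0,0],"jaw":-1},
    {"dp":[0,0,0],"twist":[0,0,0],"jaw":-1},
    {"dp":[0,0,0],"twist":[0,0,0],"jaw":-1},
    {"dp":[0,0,0],"twist":[0,0,0],"jaw":-1},
  ],
)

```text
t: 19.45
tool_pos: [603.4, -34.4, 340.1]
orientation: [[-0.737, -0.675, -0.0], [-0.675, 0.737, -0.0], [0.0, 0.0, -1.0]]
ft_force: [-0.1, -0.0, -0.9]
gripper_width: 13.5
```

>>> send_rows(
  rows=[
    {"dp":[0,0,-0.02],"twist":[0,0,0],"jaw":-1},
    {"dp":[0,0,-0.02],"twist":[0,0,0],"jaw":-1},
    {"dp":[0,0,-0.02],"twist":[0,0,0],"jaw":-1},
    {"dp":[0,0,-0.02],"twist":[0,0,0],"jaw":-1},
    {"dp":[0,0,-0.02],"twist":[0,0,0],"jaw":-1},
    {"dp":[0,0,0],"twist":[0,0,0],"jaw":-1},
    {"dp":[0,0,0],"twist":[0,0,0],"jaw":-1},
    {"dp":[0,0,0],"twist":[0,0,0],"jaw":-1},
    {"dp":[0,0,0],"twist":[0,0,0],"jaw":-1},
    {"dp":[0,0,0],"twist":[0,0,0],"jaw":-1},
  ],
)

```text
t: 20.45
tool_pos: [603.4, -34.4, 338.0]
orientation: [[-0.737, -0.675, 0.001], [-0.675, 0.737, -0.0], [-0.0, -0.0, -1.0]]
ft_force: [-0.5, 0.0, 3.4]
gripper_width: 13.4
```

>>> send_rows(
  rows=[
    {"dp":[0,0,0.01],"twist":[0,0,-0.5],"jaw":-1},
    {"dp":[0,0,0],"twist":[0,0,-0.6],"jaw":-1},
    {"dp":[0,0,0],"twist":[0,0,-0.6],"jaw":-1},
    {"dp":[0,0,0],"twist":[0,0,-0.6],"jaw":-1},
    {"dp":[0,0,0],"twist":[0,0,-0.6],"jaw":-1},
    {"dp":[0,0,0],"twist":[0,0,-0.6],"jaw":-1},
    {"dp":[0,0,0],"twist":[0,0,-0.6],"jaw":-1},
    {"dp":[0,0,0],"twist":[0,0,-0.6],"jaw":-1},
    {"dp":[0,0,0],"twist":[0,0,-0.4],"jaw":-1},
    {"dp":[0,0,0],"twist":[0,0,0],"jaw":-1},
  ],
)

```text
t: 21.45
tool_pos: [603.8, -35.0, 338.0]
orientation: [[-1.0, -0.029, 0.001], [-0.029, 1.0, -0.002], [-0.001, -0.002, -1.0]]
ft_force: [3.3, -2.9, 2.7]
gripper_width: 13.6
```

```bash
python3 -c "
from station import *
import numpy as np
s=sense();o=s['orientation'][:,0];print(s['q'],s['tool_pos'],np.degrees(np.arctan2(o[1],o[0])),s['ft_force'],s['ft_torque'])"
```

```text
[-0.0573776   0.28523378  0.23223421  1.51656087 -0.00154146 -0.08638789] [603.84504205 -35.02940872 338.02124992] -178.33783551823277 [ 3.2975522 -2.8601544  2.6911233] [-0.84295503 -0.52637413  0.05923861]
```

>>> send_rows(
  rows=[
    {"dp":[0.01,-0.01,0],"twist":[0,0,-0.5],"jaw":-1},
    {"dp":[0.01,-0.01,0],"twist":[0,0,-0.5],"jaw":-1},
    {"dp":[0,0,0],"twist":[0,0,-0.5],"jaw":-1},
    {"dp":[0,0,0],"twist":[0,0,-0.5],"jaw":-1},
    {"dp":[0,0,0],"twist":[0,0,-0.5],"jaw":-1},
    {"dp":[0,0,0],"twist":[0,0,-0.5],"jaw":-1},
    {"dp":[0,0,0],"twist":[0,0,-0.5],"jaw":-1},
    {"dp":[0,0,0],"twist":[0,0,-0.3],"jaw":-1},
    {"dp":[0,0,0],"twist":[0,0,0],"jaw":-1},
    {"dp":[0,0,0],"twist":[0,0,0],"jaw":-1},
  ],
)

```text
t: 22.45
tool_pos: [603.8, -35.5, 338.0]
orientation: [[-0.878, 0.479, -0.0], [0.479, 0.878, -0.001], [-0.001, -0.001, -1.0]]
ft_force: [-0.4, -5.0, 3.8]
gripper_width: 12.9
```

```bash
cat > st.py <<'E'
from station import *
import numpy as np
np.set_printoptions(precision=3,suppress=True)
s=sense();o=s['orientation'][:,0];print(s['q'],s['tool_pos'],np.degrees(np.arctan2(o[1],o[0]))%360,s['ft_force'],s['ft_torque'],s['gripper_width'])
E
python3 st.py
```

```text
[-0.058  0.286  0.233  1.518 -0.001  0.442] [603.814 -35.451 337.993] 151.36902296978587 [-0.399 -4.983  3.847] [-1.227  0.088  0.081] 12.919797647597287
```

>>> send_rows(
  rows=[
    {"dp":[0,-0.01,0],"twist":[0,0,-0.4],"jaw":-1},
    {"dp":[0,-0.01,0],"twist":[0,0,-0.4],"jaw":-1},
    {"dp":[0,0,0],"twist":[0,0,-0.4],"jaw":-1},
    {"dp":[0,0,0],"twist":[0,0,-0.3],"jaw":-1},
    {"dp":[0,0,0],"twist":[0,0,0],"jaw":-1},
    {"dp":[0,0,0],"twist":[0,0,0],"jaw":-1},
    {"dp":[0,0,0],"twist":[0,0,0],"jaw":-1},
    {"dp":[0,0,0],"twist":[0,0,0],"jaw":-1},
    {"dp":[0,0,0],"twist":[0,0,0],"jaw":-1},
    {"dp":[0,0,0],"twist":[0,0,0],"jaw":-1},
  ],
)

```text
t: 23.45
tool_pos: [603.7, -35.7, 338.0]
orientation: [[-0.759, 0.652, -0.0], [0.652, 0.759, -0.001], [-0.0, -0.001, -1.0]]
ft_force: [-2.1, -4.9, 4.2]
gripper_width: 12.9
```

```bash
python3 st.py
```

```text
[-0.059  0.286  0.233  1.518 -0.001  0.651] [603.702 -35.682 337.975] 139.34217778797353 [-2.115 -4.881  4.187] [-1.311  0.395  0.065] 12.920904668233934
```

>>> send_rows(
  rows=[
    {"dp":[-0.01,-0.02,0],"twist":[0,0,-0.4],"jaw":-1},
    {"dp":[0,0,0],"twist":[0,0,-0.4],"jaw":-1},
    {"dp":[0,0,0],"twist":[0,0,-0.4],"jaw":-1},
    {"dp":[0,0,0],"twist":[0,0,-0.2],"jaw":-1},
    {"dp":[0,0,0],"twist":[0,0,0],"jaw":-1},
    {"dp":[0,0,0],"twist":[0,0,0],"jaw":-1},
    {"dp":[0,0,0],"twist":[0,0,0],"jaw":-1},
    {"dp":[0,0,0],"twist":[0,0,0],"jaw":-1},
    {"dp":[0,0,0],"twist":[0,0,0],"jaw":-1},
    {"dp":[0,0,0],"twist":[0,0,0],"jaw":-1},
  ],
)

```text
t: 24.45
tool_pos: [603.5, -36.0, 338.0]
orientation: [[-0.617, 0.787, -0.0], [0.787, 0.617, -0.0], [0.0, -0.0, -1.0]]
ft_force: [-1.4, -4.4, 4.5]
gripper_width: 13.5
```

```bash
python3 st.py
```

```text
[-0.059  0.286  0.233  1.518 -0.     0.846] [603.503 -35.957 337.95 ] 128.11348233796807 [-1.397 -4.402  4.498] [-1.089  0.588  0.119] 13.487538687053755
```

>>> send_rows(
  rows=[
    {"dp":[0,-0.01,0],"twist":[0,0,-0.25],"jaw":-1},
    {"dp":[0,0,0],"twist":[0,0,-0.25],"jaw":-1},
    {"dp":[0,0,0],"twist":[0,0,0],"jaw":-1},
    {"dp":[0,0,0],"twist":[0,0,0],"jaw":-1},
    {"dp":[0,0,0],"twist":[0,0,0],"jaw":-1},
    {"dp":[0,0,0],"twist":[0,0,0],"jaw":-1},
    {"dp":[0,0,0],"twist":[0,0,0],"jaw":-1},
    {"dp":[0,0,0],"twist":[0,0,0],"jaw":-1},
    {"dp":[0,0,0],"twist":[0,0,0],"jaw":-1},
    {"dp":[0,0,0],"twist":[0,0,0],"jaw":-1},
  ],
)

```text
t: 25.45
tool_pos: [603.5, -36.0, 337.9]
orientation: [[-0.561, 0.828, -0.0], [0.828, 0.561, 0.0], [0.0, -0.0, -1.0]]
ft_force: [-2.4, -4.9, 4.8]
gripper_width: 13.7
```

```bash
python3 st.py
```

```text
[-0.06   0.286  0.233  1.518  0.     0.915] [603.496 -36.018 337.906] 124.1250663064767 [-2.368 -4.896  4.826] [-0.979  0.63   0.141] 13.723511810081293
```

>>> send_rows(
  rows=[
    {"dp":[-0.01,-0.01,0.01],"twist":[0,0,-0.25],"jaw":-1},
    {"dp":[0,0,0],"twist":[0,0,-0.25],"jaw":-1},
    {"dp":[0,0,0],"twist":[0,0,-0.25],"jaw":-1},
    {"dp":[0,0,0],"twist":[0,0,0],"jaw":-1},
    {"dp":[0,0,0],"twist":[0,0,0],"jaw":-1},
    {"dp":[0,0,0],"twist":[0,0,0],"jaw":-1},
    {"dp":[0,0,0],"twist":[0,0,0],"jaw":-1},
    {"dp":[0,0,0],"twist":[0,0,0],"jaw":-1},
    {"dp":[0,0,0],"twist":[0,0,0],"jaw":-1},
    {"dp":[0,0,0],"twist":[0,0,0],"jaw":-1},
  ],
)

```text
t: 26.45
tool_pos: [603.4, -36.2, 338.0]
orientation: [[-0.471, 0.882, -0.0], [0.882, 0.471, 0.0], [0.001, -0.0, -1.0]]
ft_force: [-1.6, -1.4, 1.7]
gripper_width: 13.1
```

```bash
python3 st.py
```

```text
[-0.06   0.286  0.233  1.518  0.     1.02 ] [603.351 -36.229 338.005] 118.09778898686542 [-1.597 -1.385  1.719] [-0.378  0.477  0.179] 13.07508254010855
```

```bash
python3 - <<'E'
from h import *
s=read_camera('scene')
crop(s,150,110,250,210,6,'pics/s6.png')
E
```

```text
(no output)
```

View pics/s6.png

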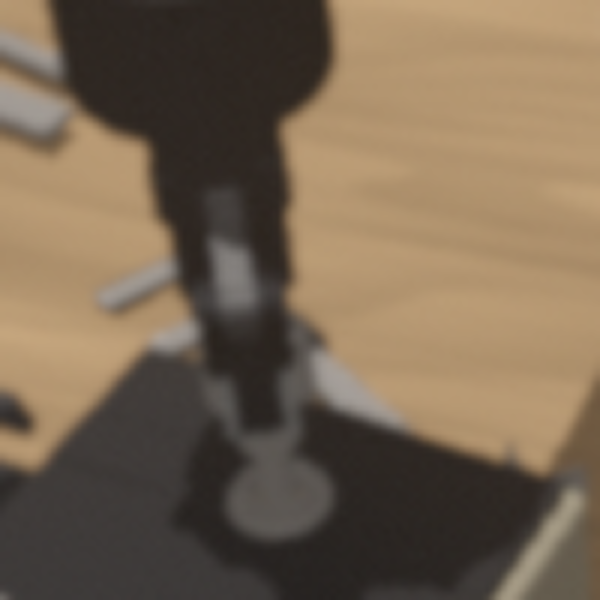

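>>> send_rows(
  rows=[
    {"dp":[0,0,0],"twist":[0,0,-0.3],"jaw":-1},
    {"dp":[0,0,0],"twist":[0,0,-0.3],"jaw":-1},
    {"dp":[0,0,0],"twist":[0,0,-0.3],"jaw":-1},
    {"dp":[0,0,0],"twist":[0,0,0],"jaw":-1},
    {"dp":[0,0,0],"twist":[0,0,0],"jaw":-1},
    {"dp":[0,0,0],"twist":[0,0,0],"jaw":-1},
    {"dp":[0,0,0],"twist":[0,0,0],"jaw":-1},
    {"dp":[0,0,0],"twist":[0,0,0],"jaw":-1},
    {"dp":[0,0,0],"twist":[0,0,0],"jaw":-1},
    {"dp":[0,0,0],"twist":[0,0,0],"jaw":-1},
  ],
)

```text
t: 27.5
tool_pos: [603.3, -36.3, 338.0]
orientation: [[-0.357, 0.934, -0.0], [0.934, 0.357, 0.0], [0.0, -0.0, -1.0]]
ft_force: [-2.0, -0.1, 1.7]
gripper_width: 13.4
```

```bash
python3 st.py
```

```text
[-0.06   0.285  0.233  1.518  0.     1.146] [603.267 -36.326 338.029] 110.8937918993337 [-1.976 -0.071  1.739] [-0.19   0.803  0.029] 13.437770603412615
```

>>> send_rows(
  rows=[
    {"dp":[0,0,0],"twist":[0,0,-0.3],"jaw":-1},
    {"dp":[0,0,0],"twist":[0,0,-0.3],"jaw":-1},
    {"dp":[0,0,0],"twist":[0,0,-0.3],"jaw":-1},
    {"dp":[0,0,0],"twist":[0,0,0],"jaw":-1},
    {"dp":[0,0,0],"twist":[0,0,0],"jaw":-1},
    {"dp":[0,0,0],"twist":[0,0,0],"jaw":-1},
    {"dp":[0,0,0],"twist":[0,0,0],"jaw":-1},
    {"dp":[0,0,0],"twist":[0,0,0],"jaw":-1},
    {"dp":[0,0,0],"twist":[0,0,0],"jaw":-1},
    {"dp":[0,0,0],"twist":[0,0,0],"jaw":-1},
  ],
)

```text
t: 28.5
tool_pos: [603.2, -36.4, 338.0]
orientation: [[-0.237, 0.972, -0.0], [0.972, 0.237, 0.0], [0.0, -0.0, -1.0]]
ft_force: [-5.0, -0.2, 1.7]
gripper_width: 13.3
```

```bash
python3 st.py;python3 - <<'E'
from h import *
s=read_camera('scene')
crop(s,160,110,230,200,8,'pics/s7.png')
E
```

```text
[-0.06   0.285  0.233  1.518  0.     1.272] [603.238 -36.356 338.033] 103.69318101234322 [-5.022 -0.247  1.667] [-0.155  1.198  0.01 ] 13.262491393843451
```

View pics/s7.png

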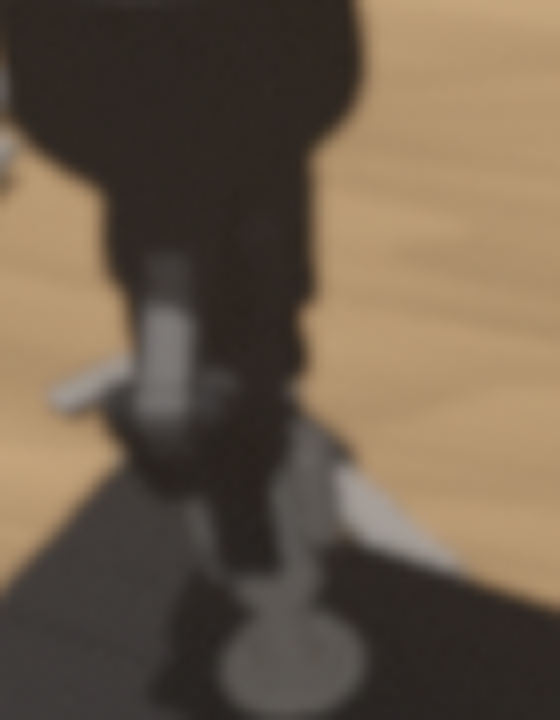

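```bash
python3 - <<'E'
from h import *
ims=[]
for f,k in(('pics/s6.png',6),('pics/s7.png',8)):
    im=cv2.imread(f)
    im=im[330:520,160:360] if k==6 else im[int(330*8/6)-0:560,int((160-60)*8/6)+0:int(300*8/6)]
    im=np.clip(im.astype(float)*2.2,0,255).astype(np.uint8)
    ims.append(cv2.resize(im,(390,520)))
cv2.imwrite('pics/cmp.png',np.hstack(ims))
E
```

```text
(no output)
```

View pics/cmp.png

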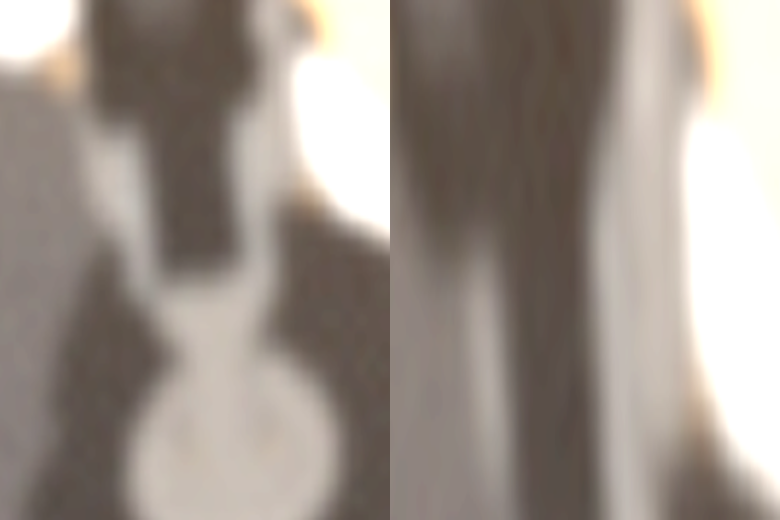

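Torque rose to 0.18 N·m at the stop and then fell as I kept turning. The square has probably been over-turned in its play at the stop, so I went too far. I'll turn back to where it was lined up and recheck the stop gently.

>>> send_rows(
  rows=[
    {"dp":[0,0,0],"twist":[0,0,0.4],"jaw":-1},
    {"dp":[0,0,0],"twist":[0,0,0.4],"jaw":-1},
    {"dp":[0,0,0],"twist":[0,0,0.4],"jaw":-1},
    {"dp":[0,0,0],"twist":[0,0,0.4],"jaw":-1},
    {"dp":[0,0,0],"twist":[0,0,0.4],"jaw":-1},
    {"dp":[0,0,0],"twist":[0,0,0.4],"jaw":-1},
    {"dp":[0,0,0],"twist":[0,0,0.4],"jaw":-1},
    {"dp":[0,0,0],"twist":[0,0,0.4],"jaw":-1},
    {"dp":[0,0,0],"twist":[0,0,0],"jaw":-1},
    {"dp":[0,0,0],"twist":[0,0,0],"jaw":-1},
  ],
)

```text
t: 29.55
tool_pos: [603.6, -36.3, 338.1]
orientation: [[-0.632, 0.775, 0.0], [0.775, 0.632, 0.0], [-0.0, 0.0, -1.0]]
ft_force: [-2.7, -0.1, 0.4]
gripper_width: 13.3
```

```bash
python3 st.py
```

```text
[-0.06   0.286  0.233  1.518  0.     0.826] [603.613 -36.343 338.053] 129.21482392138824 [-2.675 -0.132  0.396] [-0.009  0.691  0.002] 13.3119926810791
```

>>> send_rows(
  rows=[
    {"dp":[0,0,0],"twist":[0,0,0.4],"jaw":-1},
    {"dp":[0,0,0],"twist":[0,0,0.4],"jaw":-1},
    {"dp":[0,0,0],"twist":[0,0,0.2],"jaw":-1},
    {"dp":[0,0,0],"twist":[0,0,0],"jaw":-1},
    {"dp":[0,0,0],"twist":[0,0,0],"jaw":-1},
    {"dp":[0,0,0],"twist":[0,0,0],"jaw":-1},
    {"dp":[0,0,0],"twist":[0,0,0],"jaw":-1},
    {"dp":[0,0,0],"twist":[0,0,0],"jaw":-1},
    {"dp":[0,0,0],"twist":[0,0,0],"jaw":-1},
    {"dp":[0,0,0],"twist":[0,0,0],"jaw":-1},
  ],
)

```text
t: 30.55
tool_pos: [603.6, -36.3, 338.1]
orientation: [[-0.735, 0.678, 0.0], [0.678, 0.735, 0.0], [-0.0, 0.0, -1.0]]
ft_force: [-0.0, 0.6, -1.9]
gripper_width: 12.7
```

```bash
python3 st.py;python3 - <<'E'
from h import *
s=read_camera('scene')
crop(s,160,110,230,200,8,'pics/s8.png')
E
```

```text
[-0.06   0.286  0.233  1.518  0.     0.685] [603.567 -36.335 338.103] 137.28231427025952 [-0.049  0.643 -1.858] [ 0.274 -0.144 -0.04 ] 12.693427438560263
```

View pics/s8.png

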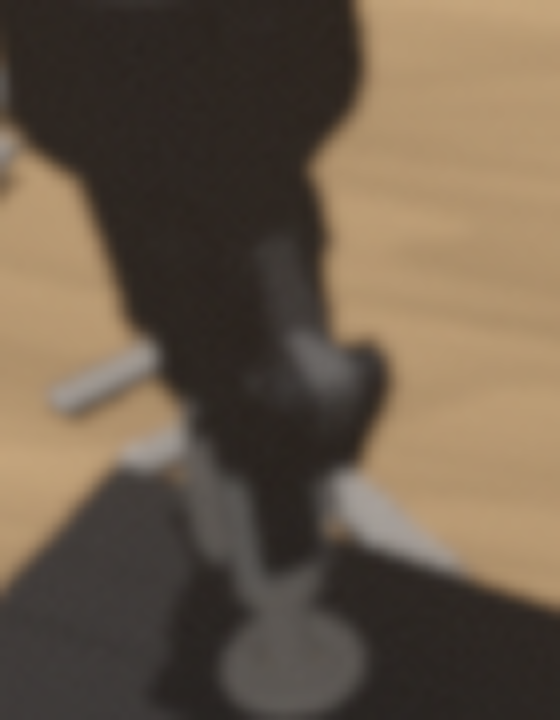

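>>> send_rows(
  rows=[
    {"dp":[0,0,-0.01],"twist":[0,0,-0.4],"jaw":-1},
    {"dp":[0,0,0],"twist":[0,0,-0.4],"jaw":-1},
    {"dp":[0,0,0],"twist":[0,0,-0.4],"jaw":-1},
    {"dp":[0,0,0],"twist":[0,0,-0.3],"jaw":-1},
    {"dp":[0,0,0],"twist":[0,0,0],"jaw":-1},
    {"dp":[0,0,0],"twist":[0,0,0],"jaw":-1},
    {"dp":[0,0,0],"twist":[0,0,0],"jaw":-1},
    {"dp":[0,0,0],"twist":[0,0,0],"jaw":-1},
    {"dp":[0,0,0],"twist":[0,0,0],"jaw":-1},
    {"dp":[0,0,0],"twist":[0,0,0],"jaw":-1},
  ],
)

```text
t: 31.6
tool_pos: [603.4, -36.4, 338.0]
orientation: [[-0.578, 0.816, 0.0], [0.816, 0.578, -0.0], [-0.0, 0.0, -1.0]]
ft_force: [-0.9, 1.8, 1.9]
gripper_width: 13.2
```

```bash
python3 st.py
```

```text
[-0.06   0.285  0.232  1.518 -0.     0.895] [603.378 -36.404 338.041] 125.29614405559323 [-0.852  1.796  1.859] [0.173 0.043 0.08 ] 13.216061171547684
```

>>> send_rows(
  rows=[
    {"dp":[0,0,0],"twist":[0,0,-0.3],"jaw":-1},
    {"dp":[0,0,0],"twist":[0,0,-0.3],"jaw":-1},
    {"dp":[0,0,0],"twist":[0,0,0],"jaw":-1},
    {"dp":[0,0,0],"twist":[0,0,0],"jaw":-1},
    {"dp":[0,0,0],"twist":[0,0,0],"jaw":-1},
    {"dp":[0,0,0],"twist":[0,0,0],"jaw":-1},
    {"dp":[0,0,0],"twist":[0,0,0],"jaw":-1},
    {"dp":[0,0,0],"twist":[0,0,0],"jaw":-1},
    {"dp":[0,0,0],"twist":[0,0,0],"jaw":-1},
    {"dp":[0,0,0],"twist":[0,0,0],"jaw":-1},
  ],
)

```text
t: 32.6
tool_pos: [603.4, -36.4, 338.0]
orientation: [[-0.507, 0.862, 0.0], [0.862, 0.507, -0.0], [-0.0, 0.0, -1.0]]
ft_force: [-0.6, 0.7, 3.6]
gripper_width: 13.5
```

```bash
python3 st.py
```

```text
[-0.06   0.285  0.232  1.518 -0.     0.978] [603.35  -36.422 338.011] 120.48735261010995 [-0.568  0.681  3.643] [0.149 0.359 0.086] 13.490256494848365
```

>>> send_rows(
  rows=[
    {"dp":[0,0,0],"twist":[0,0,-0.3],"jaw":-1},
    {"dp":[0,0,0],"twist":[0,0,-0.3],"jaw":-1},
    {"dp":[0,0,0],"twist":[0,0,0],"jaw":-1},
    {"dp":[0,0,0],"twist":[0,0,0],"jaw":-1},
    {"dp":[0,0,0],"twist":[0,0,0],"jaw":-1},
    {"dp":[0,0,0],"twist":[0,0,0],"jaw":-1},
    {"dp":[0,0,0],"twist":[0,0,0],"jaw":-1},
    {"dp":[0,0,0],"twist":[0,0,0],"jaw":-1},
    {"dp":[0,0,0],"twist":[0,0,0],"jaw":-1},
    {"dp":[0,0,0],"twist":[0,0,0],"jaw":-1},
  ],
)

```text
t: 33.6
tool_pos: [603.3, -36.4, 338.0]
orientation: [[-0.434, 0.901, -0.0], [0.901, 0.434, -0.0], [-0.0, -0.0, -1.0]]
ft_force: [-2.7, 0.6, 4.4]
gripper_width: 13.1
```

```bash
python3 st.py
```

```text
[-0.06   0.285  0.232  1.518 -0.     1.062] [603.348 -36.392 337.952] 115.69063248913369 [-2.729  0.577  4.437] [0.113 0.684 0.071] 13.095872565565033
```

>>> send_rows(
  rows=[
    {"dp":[-0.01,0,0.01],"twist":[0,0,-0.4],"jaw":-1},
    {"dp":[0,0,0],"twist":[0,0,-0.4],"jaw":-1},
    {"dp":[0,0,0],"twist":[0,0,0],"jaw":-1},
    {"dp":[0,0,0],"twist":[0,0,0],"jaw":-1},
    {"dp":[0,0,0],"twist":[0,0,0],"jaw":-1},
    {"dp":[0,0,0],"twist":[0,0,0],"jaw":-1},
    {"dp":[0,0,0],"twist":[0,0,0],"jaw":-1},
    {"dp":[0,0,0],"twist":[0,0,0],"jaw":-1},
    {"dp":[0,0,0],"twist":[0,0,0],"jaw":-1},
    {"dp":[0,0,0],"twist":[0,0,0],"jaw":-1},
  ],
)

```text
t: 34.6
tool_pos: [603.1, -36.4, 338.0]
orientation: [[-0.33, 0.944, -0.0], [0.944, 0.33, -0.0], [0.0, -0.0, -1.0]]
ft_force: [-0.4, 0.6, 1.5]
gripper_width: 13.1
```

```bash
python3 st.py
```

```text
[-0.06   0.285  0.232  1.518 -0.     1.174] [603.146 -36.397 338.037] 109.28846375097913 [-0.382  0.58   1.452] [0.156 0.37  0.06 ] 13.090303566036093
```

>>> send_rows(
  rows=[
    {"dp":[0,0,0],"twist":[0,0,-0.4],"jaw":-1},
    {"dp":[0,0,0],"twist":[0,0,-0.4],"jaw":-1},
    {"dp":[0,0,0],"twist":[0,0,0],"jaw":-1},
    {"dp":[0,0,0],"twist":[0,0,0],"jaw":-1},
    {"dp":[0,0,0],"twist":[0,0,0],"jaw":-1},
    {"dp":[0,0,0],"twist":[0,0,0],"jaw":-1},
    {"dp":[0,0,0],"twist":[0,0,0],"jaw":-1},
    {"dp":[0,0,0],"twist":[0,0,0],"jaw":-1},
    {"dp":[0,0,0],"twist":[0,0,0],"jaw":-1},
    {"dp":[0,0,0],"twist":[0,0,0],"jaw":-1},
  ],
)

```text
t: 35.6
tool_pos: [603.0, -36.4, 338.0]
orientation: [[-0.223, 0.975, -0.0], [0.975, 0.223, 0.0], [0.0, -0.0, -1.0]]
ft_force: [-3.5, 0.2, 1.0]
gripper_width: 13.5
```

```bash
python3 st.py
```

```text
[-0.06   0.285  0.232  1.518 -0.     1.286] [603.03  -36.41  338.041] 102.8888624937294 [-3.493  0.234  0.977] [0.073 0.621 0.043] 13.496986348339922
```

```bash
python3 - <<'E'
from h import *
s=read_camera('scene')
crop(s,160,110,230,200,8,'pics/s9.png')
a=cv2.imread('pics/s7.png');b=cv2.imread('pics/s9.png')
j=np.hstack([a,b])[280:,:]
cv2.imwrite('pics/cmp2.png',cv2.resize(np.clip(j.astype(float)*2,0,255).astype(np.uint8),(800,314)))
E
```

```text
(no output)
```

View pics/cmp2.png

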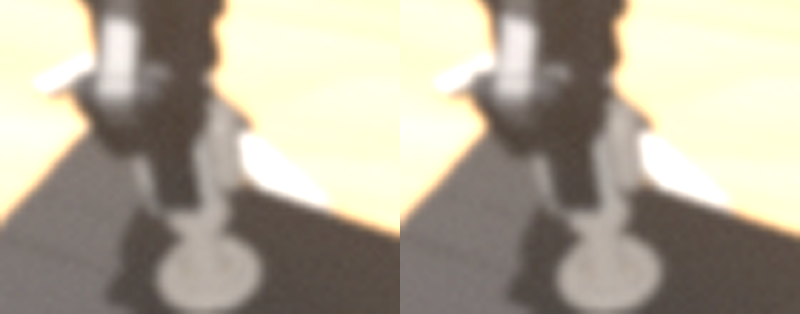

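>>> send_rows(
  rows=[
    {"dp":[-0.01,0,0],"twist":[0,0,-0.3],"jaw":-1},
    {"dp":[0,0,0],"twist":[0,0,-0.3],"jaw":-1},
    {"dp":[0,0,0],"twist":[0,0,-0.3],"jaw":-1},
    {"dp":[0,0,0],"twist":[0,0,0],"jaw":-1},
    {"dp":[0,0,0],"twist":[0,0,0],"jaw":-1},
    {"dp":[0,0,0],"twist":[0,0,0],"jaw":-1},
    {"dp":[0,0,0],"twist":[0,0,0],"jaw":-1},
    {"dp":[0,0,0],"twist":[0,0,0],"jaw":-1},
    {"dp":[0,0,0],"twist":[0,0,0],"jaw":-1},
    {"dp":[0,0,0],"twist":[0,0,0],"jaw":-1},
  ],
)

```text
t: 36.65
tool_pos: [602.9, -36.4, 338.1]
orientation: [[-0.099, 0.995, -0.0], [0.995, 0.099, 0.0], [0.0, -0.0, -1.0]]
ft_force: [-2.3, -0.0, 1.5]
gripper_width: 13.2
```

```bash
python3 st.py
```

```text
[-0.06   0.284  0.231  1.518  0.     1.411] [602.876 -36.391 338.076] 95.68813385249268 [-2.34  -0.011  1.531] [0.143 0.512 0.03 ] 13.17426595359678
```

>>> send_rows(
  rows=[
    {"dp":[0,0,0.08],"twist":[0,0,0],"jaw":-1},
    {"dp":[0,0,0.1],"twist":[0,0,0],"jaw":-1},
    {"dp":[0,0,0.1],"twist":[0,0,0],"jaw":-1},
    {"dp":[0,0,0.14],"twist":[0,0,0],"jaw":-1},
    {"dp":[0,0,0.2],"twist":[0,0,0],"jaw":-1},
    {"dp":[0,0,0.3],"twist":[0,0,0],"jaw":-1},
    {"dp":[0,0,0.3],"twist":[0,0,0],"jaw":-1},
    {"dp":[0,0,0.3],"twist":[0,0,0],"jaw":-1},
    {"dp":[0,0,0.2],"twist":[0,0,0],"jaw":-1},
    {"dp":[0,0,0],"twist":[0,0,0],"jaw":-1},
  ],
)

```text
t: 37.65
tool_pos: [603.0, -36.4, 382.7]
orientation: [[-0.099, 0.995, 0.002], [0.995, 0.099, -0.0], [-0.0, 0.002, -1.0]]
ft_force: [-0.8, 0.5, -1.8]
gripper_width: 13.3
```

```bash
python3 st.py; python3 - <<'E'
from h import *
s=read_camera('scene');t=read_camera('top')
crop(s,150,80,250,200,6,'pics/s10.png')
crop(t,265,70,405,215,4,'pics/t10.png')
E
```

```text
[-0.06   0.299  0.35   1.619 -0.     1.411] [603.047 -36.427 382.726] 95.68551991004426 [-0.765  0.531 -1.793] [-0.022 -0.011 -0.016] 13.311424524432176
```

View pics/s10.png

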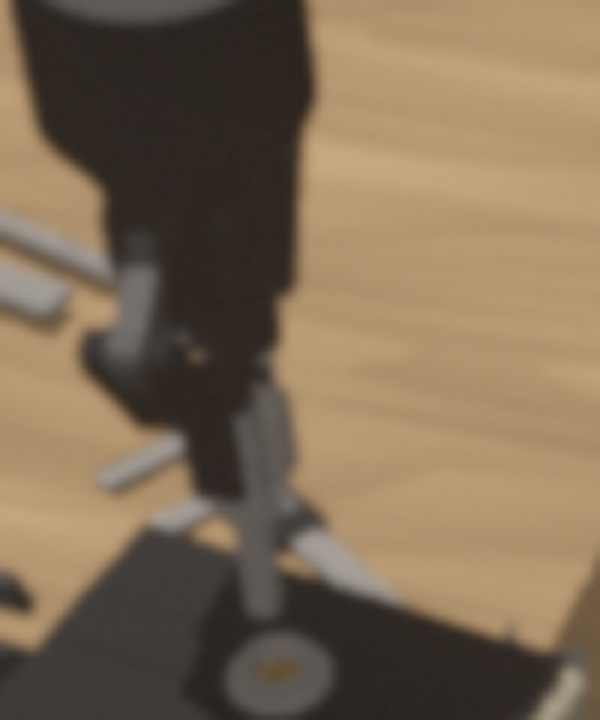

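View pics/t10.png

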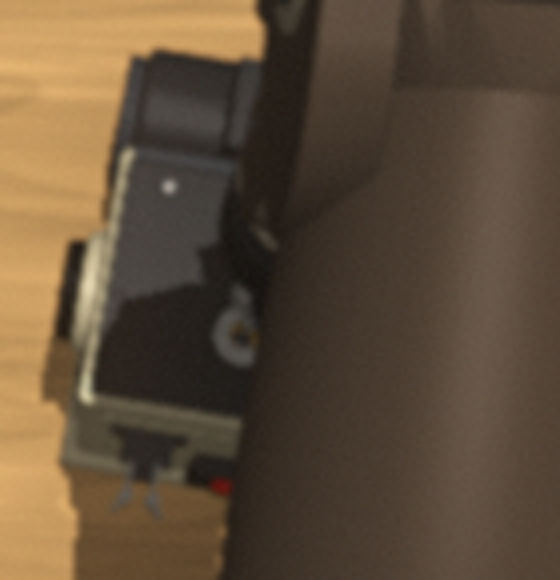

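```bash
python3 - <<'E'
from h import *
np.set_printoptions(precision=1,suppress=True)
p=sense()['tool_pos']
for d in(39,54,69,89,127):print(d,(P('scene',p-[0,0,d])-[150,80])*6+3)
# predicted grip corners for key yaw candidates
for yaw in(95.7,125,155):
    a=np.radians(yaw);x=np.array([np.cos(a),np.sin(a),0]);y=np.array([-x[1],x[0],0])
    print(yaw);print(np.array([(P('scene',p+sx*17*x+sy*7*y-[0,0,d])-[150,80])*6+3 for d in(39,69) for sx in(1,-1) for sy in(1,-1)]))
im=cv2.imread('pics/s10.png')[320:640,130:370];cv2.imwrite('pics/s10z.png',cv2.resize(np.clip(im*1.8,0,255).astype(np.uint8),None,fx=1.8,fy=1.8))
E
```

```text
39 [230.7 388.1]
54 [237.5 428.2]
69 [244.2 467.1]
89 [252.8 517.6]
127 [268.3 608.8]
95.7
[[294.4 379.5]
 [280.5 410.1]
 [181.7 366.6]
 [166.5 396.9]
 [306.2 458.4]
 [292.8 489.1]
 [196.3 445.5]
 [181.7 475.9]]
125
[[283.1 361.4]
 [293.9 390.3]
 [167.6 386. ]
 [177.2 415.4]
 [295.1 440.3]
 [305.7 469.3]
 [182.7 464.9]
 [192.2 494.5]]
155
[[258.  350.2]
 [290.7 369.9]
 [169.8 406.6]
 [202.5 427.2]
 [270.6 429. ]
 [302.5 448.8]
 [185.  485.7]
 [217.  506.4]]
```

View pics/s10z.png

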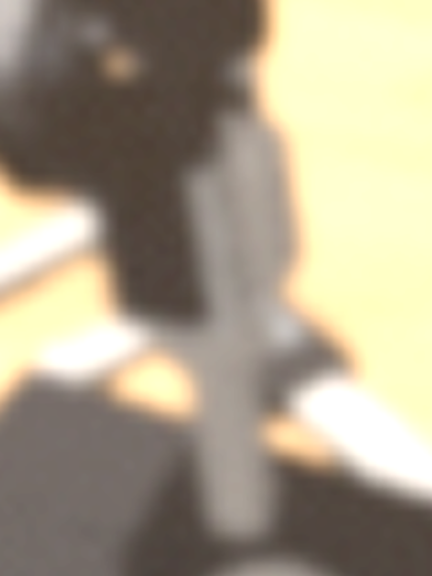

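>>> send_rows(
  rows=[
    {"dp":[0,0,0],"twist":[0,0,0.95],"jaw":-1},
    {"dp":[0,0,0],"twist":[0,0,0.95],"jaw":-1},
    {"dp":[0,0,0],"twist":[0,0,0.95],"jaw":-1},
    {"dp":[0,0,0],"twist":[0,0,0.95],"jaw":-1},
    {"dp":[0,0,0],"twist":[0,0,0.95],"jaw":-1},
    {"dp":[0,0,0],"twist":[0,0,0.95],"jaw":-1},
    {"dp":[0,0,0],"twist":[0,0,0.95],"jaw":-1},
    {"dp":[0,0,0],"twist":[0,0,0.95],"jaw":-1},
    {"dp":[0,0,0],"twist":[0,0,0.95],"jaw":-1},
    {"dp":[0,0,0],"twist":[0,0,0.95],"jaw":-1},
  ],
)

```text
t: 38.75
tool_pos: [602.8, -36.4, 380.5]
orientation: [[-0.99, 0.139, -0.001], [0.139, 0.99, 0.0], [0.001, -0.0, -1.0]]
ft_force: [0.5, 0.0, -1.3]
gripper_width: 13.4
```

```bash
python3 st.py; python3 - <<'E'
from h import *
s=read_camera('scene')
im=s[130:190,170:220,::-1];cv2.imwrite('pics/s11.png',np.clip(cv2.resize(im,None,fx=10,fy=10,interpolation=cv2.INTER_CUBIC)*1.6,0,255).astype(np.uint8))
E
```

```text
[-0.06   0.3    0.346  1.618  0.     0.079] [602.78  -36.388 380.484] 171.99829223113096 [ 0.543  0.036 -1.304] [0.048 0.039 0.044] 13.446799373615034
```

View pics/s11.png

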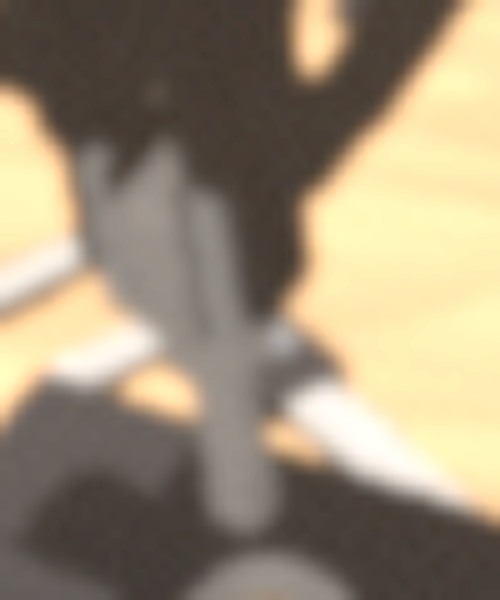

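```bash
python3 - <<'E'
from h import *
np.set_printoptions(precision=0,suppress=True)
p=sense()['tool_pos'];b=np.array([-.7,2.0])
im=cv2.imread('pics/s11.png');out=[]
for yaw in(172,200,232,140):
    a=np.radians(yaw);x=np.array([np.cos(a),np.sin(a),0]);y=np.array([-x[1],x[0],0])
    c=np.array([(P('scene',p+sx*17*x+sy*7*y-[0,0,d])+b-[170,130])*10+5 for d in(39,69) for sx,sy in((1,1),(1,-1),(-1,-1),(-1,1))]).astype(int)
    o=im.copy()
    for k in(0,4):cv2.polylines(o,[c[k:k+4]],True,(0,255*(k==4),255),1)
    for k in range(4):cv2.line(o,tuple(map(int,c[k])),tuple(map(int,c[k+4])),(255,0,0),1)
    t=(P('scene',p-[0,0,127])+b-[170,130])*10+5;cv2.circle(o,tuple(map(int,t)),4,(255,255,0),1)
    cv2.putText(o,str(yaw),(20,580),0,1,(255,255,255),2);out.append(cv2.resize(o[:,50:350],None,fx=.66,fy=.66))
cv2.imwrite('pics/ov.png',np.hstack(out))
E
```

```text
(no output)
```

View pics/ov.png

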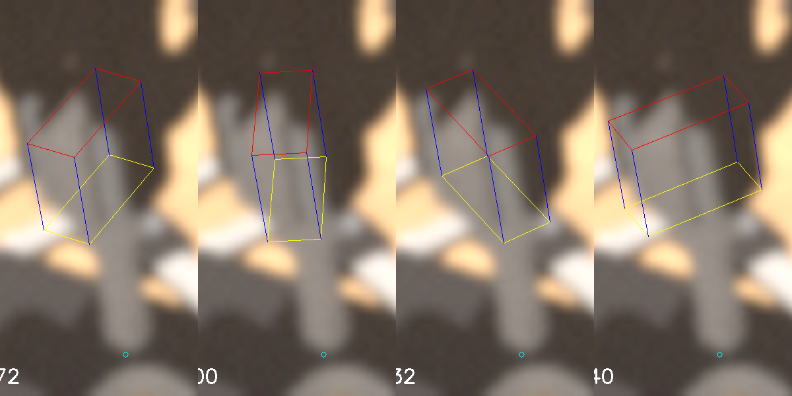

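```bash
python3 - <<'E'
from h import *
b=np.array([-.7,2.0]);out=[]
def ov(f,org,k,p,yaw,cx,cy,h=170):
    im=np.clip(cv2.imread(f)*1.7,0,255).astype(np.uint8);sc=10/k
    im=cv2.resize(im,None,fx=sc,fy=sc)
    a=np.radians(yaw);x=np.array([np.cos(a),np.sin(a),0]);y=np.array([-x[1],x[0],0]);p=np.array(p)
    c=np.array([(P('scene',p+sx*17*x+sy*7*y-[0,0,d])+b-org)*10+5 for d in(39,69) for sx,sy in((1,1),(1,-1),(-1,-1),(-1,1))]).astype(int)
    o=im.copy()
    for q in(0,4):cv2.polylines(o,[c[q:q+4]],True,(0,255*(q==4),255),1)
    for q in range(4):cv2.line(o,tuple(map(int,c[q])),tuple(map(int,c[q+4])),(255,0,0),1)
    m=c.mean(0).astype(int);pad=cv2.copyMakeBorder
    for I in(im,o):out.append(cv2.resize(I[max(0,m[1]-150):m[1]+200,m[0]-130:m[0]+130],(190,256)))
ov('pics/s5.png',[150,120],6,[600.5,-32.8,371.5],190.5,0,0)
ov('pics/s11.png',[170,130],10,[602.8,-36.4,380.5],172,0,0)
ov('pics/s10.png',[150,80],6,[603,-36.4,382.7],95.7,0,0)
ov('pics/s6.png',[150,110],6,[603.35,-36.2,338],118,0,0)
cv2.imwrite('pics/ov2.png',np.vstack([np.hstack(out[:4]),np.hstack(out[4:])]))
E
```

```text
(no output)
```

View pics/ov2.png

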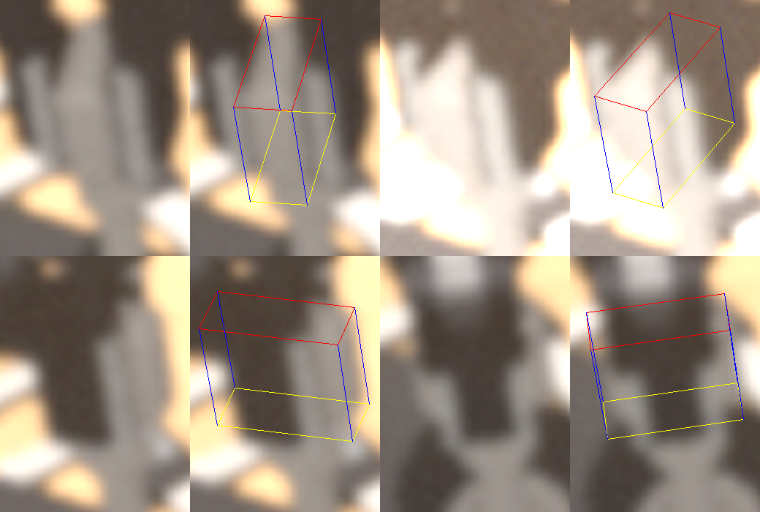

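>>> send_rows(
  rows=[
    {"dp":[0.03,0.03,-0.2],"twist":[0,0,-0.7],"jaw":-1},
    {"dp":[0,0,-0.3],"twist":[0,0,-0.7],"jaw":-1},
    {"dp":[0,0,-0.3],"twist":[0,0,-0.7],"jaw":-1},
    {"dp":[0,0,-0.2],"twist":[0,0,-0.65],"jaw":-1},
    {"dp":[0,0,-0.12],"twist":[0,0,0],"jaw":-1},
    {"dp":[0,0,-0.1],"twist":[0,0,0],"jaw":-1},
    {"dp":[0,0,-0.06],"twist":[0,0,0],"jaw":-1},
    {"dp":[0,0,-0.03],"twist":[0,0,0],"jaw":-1},
    {"dp":[0,0,0],"twist":[0,0,0],"jaw":-1},
    {"dp":[0,0,0],"twist":[0,0,0],"jaw":-1},
  ],
)

```text
t: 39.8
tool_pos: [603.7, -35.6, 348.6]
orientation: [[-0.863, 0.505, 0.0], [0.505, 0.863, -0.0], [-0.0, 0.0, -1.0]]
ft_force: [0.7, -0.8, -0.7]
gripper_width: 12.6
```

```bash
python3 st.py
```

```text
[-0.059  0.289  0.26   1.542 -0.     0.47 ] [603.685 -35.641 348.624] 149.69705113328166 [ 0.691 -0.757 -0.746] [0.024 0.006 0.011] 12.60735894864838
```

Now lower gently; whether it drops tells me how the socket now stands.

>>> send_rows(
  rows=[
    {"dp":[0,0,-0.03],"twist":[0,0,0],"jaw":-1},
    {"dp":[0,0,-0.02],"twist":[0,0,0],"jaw":-1},
    {"dp":[0,0,-0.02],"twist":[0,0,0],"jaw":-1},
    {"dp":[0,0,0],"twist":[0,0,0],"jaw":-1},
    {"dp":[0,0,0],"twist":[0,0,0],"jaw":-1},
    {"dp":[0,0,0],"twist":[0,0,0],"jaw":-1},
    {"dp":[0,0,0],"twist":[0,0,0],"jaw":-1},
    {"dp":[0,0,0],"twist":[0,0,0],"jaw":-1},
    {"dp":[0,0,0],"twist":[0,0,0],"jaw":-1},
    {"dp":[0,0,0],"twist":[0,0,0],"jaw":-1},
  ],
)

```text
t: 40.8
tool_pos: [603.6, -35.7, 346.7]
orientation: [[-0.863, 0.505, 0.0], [0.505, 0.863, 0.0], [-0.0, 0.0, -1.0]]
ft_force: [-0.3, 0.4, -1.3]
gripper_width: 13.0
```

```bash
python3 st.py
```

```text
[-0.059  0.288  0.255  1.538  0.     0.47 ] [603.623 -35.667 346.655] 149.68427256301555 [-0.282  0.432 -1.324] [0.036 0.044 0.009] 12.95541933386502
```

>>> send_rows(
  rows=[
    {"dp":[0,0,-0.03],"twist":[0,0,0],"jaw":-1},
    {"dp":[0,0,-0.03],"twist":[0,0,0],"jaw":-1},
    {"dp":[0,0,-0.03],"twist":[0,0,0],"jaw":-1},
    {"dp":[0,0,0],"twist":[0,0,0],"jaw":-1},
    {"dp":[0,0,0],"twist":[0,0,0],"jaw":-1},
    {"dp":[0,0,0],"twist":[0,0,0],"jaw":-1},
    {"dp":[0,0,0],"twist":[0,0,0],"jaw":-1},
    {"dp":[0,0,0],"twist":[0,0,0],"jaw":-1},
    {"dp":[0,0,0],"twist":[0,0,0],"jaw":-1},
    {"dp":[0,0,0],"twist":[0,0,0],"jaw":-1},
  ],
)

```text
t: 41.8
tool_pos: [603.6, -35.6, 344.4]
orientation: [[-0.863, 0.505, -0.0], [0.505, 0.863, 0.0], [0.0, 0.0, -1.0]]
ft_force: [-0.6, -0.7, -0.9]
gripper_width: 13.0
```

```bash
python3 st.py
```

```text
[-0.059  0.288  0.249  1.533  0.     0.47 ] [603.634 -35.642 344.404] 149.68498857217014 [-0.595 -0.698 -0.941] [0.003 0.014 0.   ] 13.001894227403328
```

It drops in freely at 149.7°, as expected for a socket at the locked stop. I'll seat it and check the stop with a gentle clockwise turn.

>>> send_rows(
  rows=[
    {"dp":[0,0,-0.06],"twist":[0,0,0],"jaw":-1},
    {"dp":[0,0,-0.06],"twist":[0,0,0],"jaw":-1},
    {"dp":[0,0,-0.06],"twist":[0,0,0],"jaw":-1},
    {"dp":[0,0,-0.05],"twist":[0,0,0],"jaw":-1},
    {"dp":[0,0,0],"twist":[0,0,-0.4],"jaw":-1},
    {"dp":[0,0,0],"twist":[0,0,-0.4],"jaw":-1},
    {"dp":[0,0,0],"twist":[0,0,-0.4],"jaw":-1},
    {"dp":[0,0,0],"twist":[0,0,0],"jaw":-1},
    {"dp":[0,0,0],"twist":[0,0,0],"jaw":-1},
    {"dp":[0,0,0],"twist":[0,0,0],"jaw":-1},
  ],
)

```text
t: 42.8
tool_pos: [603.6, -35.8, 338.5]
orientation: [[-0.768, 0.641, -0.0], [0.641, 0.768, -0.0], [-0.0, -0.0, -1.0]]
ft_force: [0.1, -1.5, -2.3]
gripper_width: 13.2
```

```bash
python3 st.py
```

```text
[-0.059  0.286  0.234  1.519 -0.     0.637] [603.595 -35.803 338.536] 140.13093307421093 [ 0.102 -1.503 -2.25 ] [-0.343  0.017  0.003] 13.227828683168704
```

>>> send_rows(
  rows=[
    {"dp":[0,0,0],"twist":[0,0,-0.4],"jaw":-1},
    {"dp":[0,0,0],"twist":[0,0,-0.4],"jaw":-1},
    {"dp":[0,0,0],"twist":[0,0,-0.4],"jaw":-1},
    {"dp":[0,0,0],"twist":[0,0,0],"jaw":-1},
    {"dp":[0,0,0],"twist":[0,0,0],"jaw":-1},
    {"dp":[0,0,0],"twist":[0,0,0],"jaw":-1},
    {"dp":[0,0,0],"twist":[0,0,0],"jaw":-1},
    {"dp":[0,0,0],"twist":[0,0,0],"jaw":-1},
    {"dp":[0,0,0],"twist":[0,0,0],"jaw":-1},
    {"dp":[0,0,0],"twist":[0,0,0],"jaw":-1},
  ],
)

```text
t: 43.8
tool_pos: [603.5, -35.9, 338.6]
orientation: [[-0.649, 0.761, -0.0], [0.761, 0.649, -0.001], [-0.0, -0.001, -1.0]]
ft_force: [-1.7, -4.0, -1.2]
gripper_width: 13.1
```

```bash
python3 st.py
```

```text
[-0.059  0.286  0.234  1.52  -0.001  0.805] [603.527 -35.862 338.597] 130.4862578167875 [-1.744 -4.046 -1.231] [-1.074  0.373  0.036] 13.126607195200013
```

>>> send_rows(
  rows=[
    {"dp":[-0.01,-0.02,0],"twist":[0,0,-0.35],"jaw":-1},
    {"dp":[0,0,0],"twist":[0,0,-0.35],"jaw":-1},
    {"dp":[0,0,0],"twist":[0,0,-0.35],"jaw":-1},
    {"dp":[0,0,0],"twist":[0,0,0],"jaw":-1},
    {"dp":[0,0,0],"twist":[0,0,0],"jaw":-1},
    {"dp":[0,0,0],"twist":[0,0,0],"jaw":-1},
    {"dp":[0,0,0],"twist":[0,0,0],"jaw":-1},
    {"dp":[0,0,0],"twist":[0,0,0],"jaw":-1},
    {"dp":[0,0,0],"twist":[0,0,0],"jaw":-1},
    {"dp":[0,0,0],"twist":[0,0,0],"jaw":-1},
  ],
)

```text
t: 44.8
tool_pos: [603.3, -36.1, 338.6]
orientation: [[-0.531, 0.847, -0.0], [0.847, 0.531, 0.0], [0.0, -0.0, -1.0]]
ft_force: [-2.0, -1.6, -1.8]
gripper_width: 12.9
```

```bash
python3 st.py
```

```text
[-0.06   0.286  0.234  1.519  0.     0.951] [603.335 -36.093 338.586] 122.09483815250282 [-1.964 -1.641 -1.826] [-0.689  0.379  0.095] 12.90439231243235
```

>>> send_rows(
  rows=[
    {"dp":[0,-0.01,0],"twist":[0,0,-0.25],"jaw":-1},
    {"dp":[0,0,0],"twist":[0,0,-0.25],"jaw":-1},
    {"dp":[0,0,0],"twist":[0,0,0],"jaw":-1},
    {"dp":[0,0,0],"twist":[0,0,0],"jaw":-1},
    {"dp":[0,0,0],"twist":[0,0,0],"jaw":-1},
    {"dp":[0,0,0],"twist":[0,0,0],"jaw":-1},
    {"dp":[0,0,0],"twist":[0,0,0],"jaw":-1},
    {"dp":[0,0,0],"twist":[0,0,0],"jaw":-1},
    {"dp":[0,0,0],"twist":[0,0,0],"jaw":-1},
    {"dp":[0,0,0],"twist":[0,0,0],"jaw":-1},
  ],
)

```text
t: 45.8
tool_pos: [603.3, -36.3, 338.6]
orientation: [[-0.471, 0.882, -0.0], [0.882, 0.471, 0.0], [0.0, 0.0, -1.0]]
ft_force: [-2.1, -0.2, -2.0]
gripper_width: 13.1
```

```bash
python3 st.py
```

```text
[-0.06   0.286  0.234  1.519  0.     1.02 ] [603.338 -36.313 338.622] 118.0914500003954 [-2.091 -0.165 -2.029] [-0.136  0.583  0.163] 13.1063158379453
```

The stop reproduces (0.163 N·m at 118°, as before), so the cam is against its stop. I'll unwind to the free angle and pull the key out.

>>> send_rows(
  rows=[
    {"dp":[0,0.01,0],"twist":[0,0,0.66],"jaw":-1},
    {"dp":[0.01,0.01,0],"twist":[0,0,0.66],"jaw":-1},
    {"dp":[0,0,0],"twist":[0,0,0.66],"jaw":-1},
    {"dp":[0,0,0],"twist":[0,0,0.66],"jaw":-1},
    {"dp":[0,0,0],"twist":[0,0,0.66],"jaw":-1},
    {"dp":[0,0,0],"twist":[0,0,0.66],"jaw":-1},
    {"dp":[0,0,0],"twist":[0,0,0],"jaw":-1},
    {"dp":[0,0,0.08],"twist":[0,0,0],"jaw":-1},
    {"dp":[0,0,0.12],"twist":[0,0,0],"jaw":-1},
    {"dp":[0,0,0.2],"twist":[0,0,0],"jaw":-1},
  ],
)

```text
t: 46.8
tool_pos: [603.6, -35.8, 348.9]
orientation: [[-0.864, 0.504, -0.0], [0.504, 0.864, 0.0], [0.0, 0.0, -1.0]]
ft_force: [-0.2, -0.2, -0.7]
gripper_width: 13.0
```

>>> send_rows(
  rows=[
    {"dp":[0,0,0.4],"twist":[0,0,0],"jaw":-1},
    {"dp":[0,0,0.6],"twist":[0,0,0],"jaw":-1},
    {"dp":[0,0,0.4],"twist":[0,0,0],"jaw":-1},
    {"dp":[-0.6,0.3,0],"twist":[0,0,0.4],"jaw":-1},
    {"dp":[-0.8,0.4,0],"twist":[0,0,0.5],"jaw":-1},
    {"dp":[-0.8,0.4,0],"twist":[0,0,0.5],"jaw":-1},
    {"dp":[-0.8,0.4,0],"twist":[0,0,0.5],"jaw":-1},
    {"dp":[-0.8,0.4,0],"twist":[0,0,0.5],"jaw":-1},
    {"dp":[-0.8,0.3,0],"twist":[0,0,0.38],"jaw":-1},
    {"dp":[-0.4,0.1,0],"twist":[0,0,0],"jaw":-1},
  ],
)

```text
t: 47.8
tool_pos: [477.4, 22.1, 384.8]
orientation: [[-0.99, 0.138, 0.001], [0.138, 0.99, 0.0], [-0.001, 0.0, -1.0]]
ft_force: [0.1, 1.1, -0.9]
gripper_width: 13.4
```

```bash
python3 st.py; python3 - <<'E'
from h import *
s=read_camera('scene');t=read_camera('top')
crop(s,130,90,280,250,4,'pics/s12.png')
crop(t,265,70,405,215,4,'pics/t12.png')
E
```

```text
[0.046 0.05  0.054 1.574 0.    0.185] [477.367  22.094 384.775] 172.04602143244418 [ 0.096  1.095 -0.88 ] [-0.019  0.068  0.021] 13.42125743126296
```

View pics/s12.png

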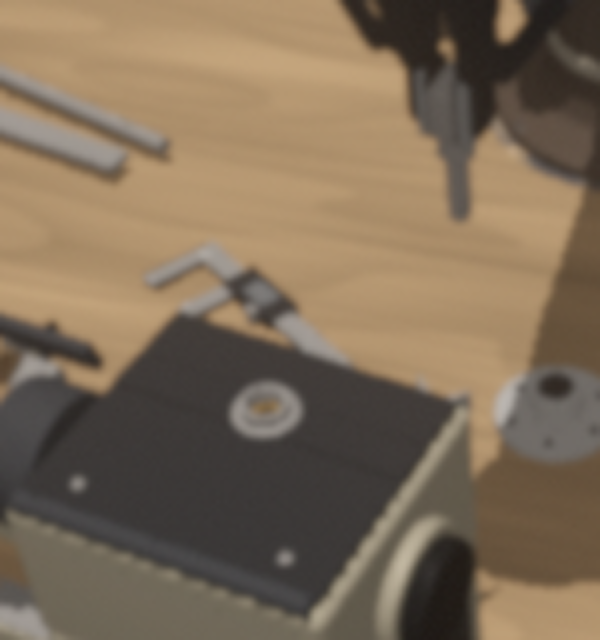

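View pics/t12.png

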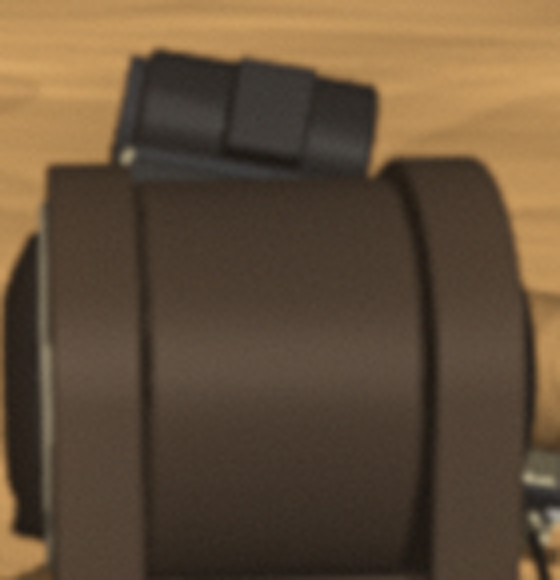

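Cover is shut, with the lock at about (196,192) in the full scene image, and the key hangs upright. The clip is out of view, so I'm using the geometry relative to the lock centre as found by touch.

>>> send_rows(
  rows=[
    {"dp":[0,0,-0.5],"twist":[0,0,0],"jaw":-1},
    {"dp":[0,0,-0.6],"twist":[0,0,0],"jaw":-1},
    {"dp":[0,0,-0.6],"twist":[0,0,0],"jaw":-1},
    {"dp":[0,0,-0.6],"twist":[0,0,0],"jaw":-1},
    {"dp":[0,0,-0.6],"twist":[0,0,0],"jaw":-1},
    {"dp":[0,0,-0.6],"twist":[0,0,0],"jaw":-1},
    {"dp":[0,0,-0.6],"twist":[0,0,0],"jaw":-1},
    {"dp":[0,0,-0.6],"twist":[0,0,0],"jaw":-1},
    {"dp":[0,0,-0.4],"twist":[0,0,0],"jaw":-1},
    {"dp":[0,0,0],"twist":[0,0,0],"jaw":-1},
  ],
)

```text
t: 48.9
tool_pos: [478.7, 21.3, 254.7]
orientation: [[-0.99, 0.14, -0.003], [0.14, 0.99, -0.0], [0.002, -0.001, -1.0]]
ft_force: [-0.6, 0.1, -1.6]
gripper_width: 13.5
```

```bash
python3 st.py; python3 - <<'E'
from h import *
s=read_camera('scene');t=read_camera('top')
crop(s,180,110,290,230,5,'pics/s13.png')
crop(t,265,140,345,215,6,'pics/t13.png')
L=lambda x,y:(x/4+265-.4,y/4+70-.4)
for q in((120,508),(155,512),(124,460),(158,464)):print(onz('top',L(*q),164))
E
```

```text
[ 0.045  0.046 -0.235  1.292 -0.     0.185] [478.665  21.299 254.679] 171.94615768890043 [-0.558  0.065 -1.597] [-0.011  0.053  0.035] 13.458049210385198
[511.46075631  27.34100223 164.        ]
[509.64075922   6.71562152 164.        ]
[539.98323814  25.62978513 164.        ]
[538.13464055   5.54168677 164.        ]
```

View pics/s13.png

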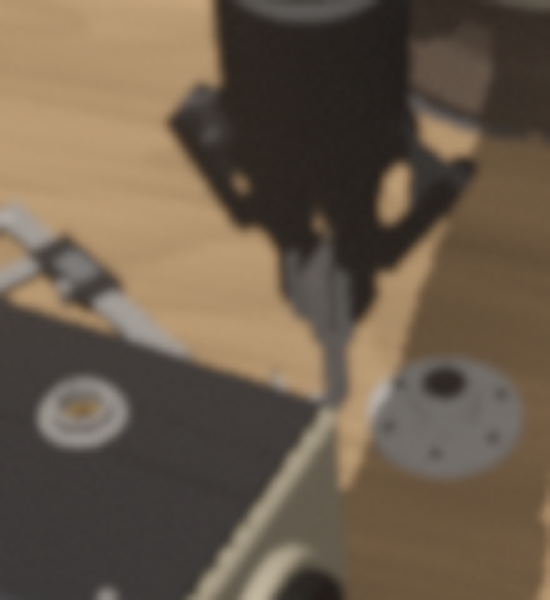

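View pics/t13.png

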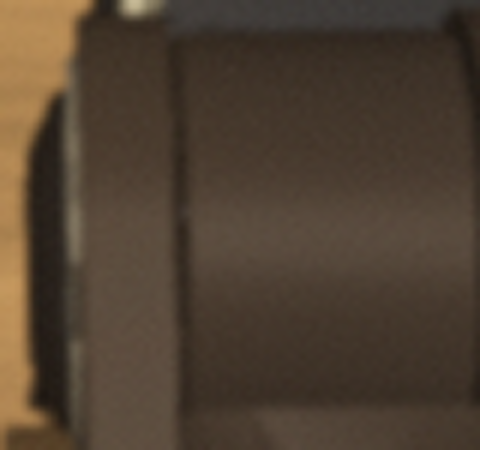

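>>> send_rows(
  rows=[
    {"dp":[0,0.04,0],"twist":[0,0,0],"jaw":-1},
    {"dp":[0.2,-0.03,0],"twist":[0,0,0],"jaw":-1},
    {"dp":[0.2,-0.03,0],"twist":[0,0,0],"jaw":-1},
    {"dp":[0.2,-0.03,0],"twist":[0,0,0],"jaw":-1},
    {"dp":[0.2,-0.03,0],"twist":[0,0,0],"jaw":-1},
    {"dp":[0.2,-0.02,0],"twist":[0,0,0],"jaw":-1},
    {"dp":[0.12,-0.02,0],"twist":[0,0,0],"jaw":-1},
    {"dp":[0,0,0],"twist":[0,0,0],"jaw":-1},
    {"dp":[0,0,0],"twist":[0,0,0],"jaw":-1},
    {"dp":[0,0,0],"twist":[0,0,0],"jaw":-1},
  ],
)

```text
t: 50.0
tool_pos: [506.5, 18.6, 256.1]
orientation: [[-0.99, 0.139, -0.0], [0.139, 0.99, -0.0], [0.0, -0.0, -1.0]]
ft_force: [-0.0, -0.0, -1.4]
gripper_width: 13.1
```

```bash
python3 st.py
```

```text
[ 0.037  0.096 -0.178  1.297 -0.     0.176] [506.46   18.599 256.131] 172.00536344988186 [-0.003 -0.004 -1.397] [-0.012 -0.025 -0.018] 13.127428690914533
```

>>> send_rows(
  rows=[
    {"dp":[0,0,0.03],"twist":[0,0,0],"jaw":-1},
    {"dp":[0.08,-0.01,0],"twist":[0,0,0],"jaw":-1},
    {"dp":[0.08,-0.01,0],"twist":[0,0,0],"jaw":-1},
    {"dp":[0.08,-0.01,0],"twist":[0,0,0],"jaw":-1},
    {"dp":[0.06,-0.01,0],"twist":[0,0,0],"jaw":-1},
    {"dp":[0.06,-0.01,0],"twist":[0,0,0],"jaw":-1},
    {"dp":[0,0,0],"twist":[0,0,0],"jaw":-1},
    {"dp":[0,0,0],"twist":[0,0,0],"jaw":-1},
    {"dp":[0,0,0],"twist":[0,0,0],"jaw":-1},
    {"dp":[0,0,0],"twist":[0,0,0],"jaw":-1},
  ],
)

```text
t: 51.0
tool_pos: [515.4, 17.5, 256.7]
orientation: [[-0.99, 0.139, -0.001], [0.139, 0.99, 0.0], [0.001, 0.0, -1.0]]
ft_force: [-2.6, 2.7, -2.9]
gripper_width: 13.4
```

```bash
python3 st.py
```

```text
[ 0.034  0.113 -0.158  1.301  0.     0.173] [515.381  17.455 256.668] 172.0117707200229 [-2.621  2.736 -2.851] [ 0.491  0.575 -0.021] 13.36622850455793
```

>>> send_rows(
  rows=[
    {"dp":[0.05,0.01,0],"twist":[0,0,0],"jaw":-1},
    {"dp":[0.05,0,0],"twist":[0,0,0],"jaw":-1},
    {"dp":[0.05,0,0],"twist":[0,0,0],"jaw":-1},
    {"dp":[0.05,0,0],"twist":[0,0,0],"jaw":-1},
    {"dp":[0.05,-0.01,0],"twist":[0,0,0],"jaw":-1},
    {"dp":[0,0,0],"twist":[0,0,0],"jaw":-1},
    {"dp":[0,0,0],"twist":[0,0,0],"jaw":-1},
    {"dp":[0,0,0],"twist":[0,0,0],"jaw":-1},
    {"dp":[0,0,0],"twist":[0,0,0],"jaw":-1},
    {"dp":[0,0,0],"twist":[0,0,0],"jaw":-1},
  ],
)

```text
t: 52.0
tool_pos: [522.6, 17.2, 257.2]
orientation: [[-0.99, 0.139, 0.002], [0.139, 0.99, -0.0], [-0.002, -0.0, -1.0]]
ft_force: [3.7, -1.8, -1.8]
gripper_width: 13.0
```

```bash
python3 st.py
```

```text
[ 0.033  0.124 -0.143  1.301 -0.     0.173] [522.6    17.197 257.18 ] 171.99900029808424 [ 3.711 -1.79  -1.787] [-0.253 -0.851 -0.061] 12.995152744726212
```

Fx flipped to a pull inwards, so the shank is past the noses. Next: push to the back of the clip, then down onto the shoulder.

>>> send_rows(
  rows=[
    {"dp":[0.02,-0.02,0],"twist":[0,0,0],"jaw":-1},
    {"dp":[0.03,0,0],"twist":[0,0,0],"jaw":-1},
    {"dp":[0.02,0,0],"twist":[0,0,0],"jaw":-1},
    {"dp":[0,0,0],"twist":[0,0,0],"jaw":-1},
    {"dp":[0,0,0],"twist":[0,0,0],"jaw":-1},
    {"dp":[0,0,0],"twist":[0,0,0],"jaw":-1},
    {"dp":[0,0,0],"twist":[0,0,0],"jaw":-1},
    {"dp":[0,0,0],"twist":[0,0,0],"jaw":-1},
    {"dp":[0,0,0],"twist":[0,0,0],"jaw":-1},
    {"dp":[0,0,0],"twist":[0,0,0],"jaw":-1},
  ],
)

```text
t: 53.0
tool_pos: [523.6, 16.9, 256.8]
orientation: [[-0.99, 0.139, -0.0], [0.139, 0.99, 0.0], [0.0, -0.0, -1.0]]
ft_force: [-1.7, 0.7, -1.9]
gripper_width: 13.3
```

```bash
python3 st.py
```

```text
[ 0.032  0.128 -0.141  1.303  0.     0.172] [523.582  16.859 256.77 ] 172.0055794447386 [-1.7    0.722 -1.869] [ 0.101  0.067 -0.022] 13.315497458511318
```

>>> send_rows(
  rows=[
    {"dp":[0.02,0,0],"twist":[0,0,0],"jaw":-1},
    {"dp":[0.01,0,0],"twist":[0,0,0],"jaw":-1},
    {"dp":[0,0,-0.02],"twist":[0,0,0],"jaw":-1},
    {"dp":[0,0,-0.02],"twist":[0,0,0],"jaw":-1},
    {"dp":[0,0,0],"twist":[0,0,0],"jaw":-1},
    {"dp":[0,0,0],"twist":[0,0,0],"jaw":-1},
    {"dp":[0,0,0],"twist":[0,0,0],"jaw":-1},
    {"dp":[0,0,0],"twist":[0,0,0],"jaw":-1},
    {"dp":[0,0,0],"twist":[0,0,0],"jaw":-1},
    {"dp":[0,0,0],"twist":[0,0,0],"jaw":-1},
  ],
)

```text
t: 54.0
tool_pos: [524.2, 16.9, 256.2]
orientation: [[-0.99, 0.139, 0.0], [0.139, 0.99, 0.0], [-0.0, 0.0, -1.0]]
ft_force: [-3.9, 0.9, 5.5]
gripper_width: 13.6
```

```bash
python3 st.py
```

```text
[ 0.032  0.129 -0.141  1.302  0.     0.172] [524.24   16.868 256.155] 172.00880986824774 [-3.896  0.904  5.548] [0.097 0.931 0.014] 13.569913121581022
```

>>> send_rows(
  rows=[
    {"dp":[0,0,0],"twist":[0,0,0],"jaw":-0.1},
    {"dp":[0,0,0],"twist":[0,0,0],"jaw":-0.1},
    {"dp":[0,0,0],"twist":[0,0,0],"jaw":-0.1},
    {"dp":[0,0,0],"twist":[0,0,0],"jaw":-0.1},
    {"dp":[0,0,0],"twist":[0,0,0],"jaw":-0.1},
    {"dp":[0,0,0.2],"twist":[0,0,0],"jaw":-0.1},
    {"dp":[0,0,0.5],"twist":[0,0,0],"jaw":-0.1},
    {"dp":[0,0,0.8],"twist":[0,0,0],"jaw":-0.1},
    {"dp":[0,0,0.8],"twist":[0,0,0],"jaw":-0.1},
    {"dp":[0,0,0.8],"twist":[0,0,0],"jaw":-0.1},
  ],
)

```text
t: 55.0
tool_pos: [524.4, 16.8, 335.3]
orientation: [[-0.99, 0.139, 0.001], [0.139, 0.99, -0.0], [-0.001, 0.0, -1.0]]
ft_force: [0.3, -0.5, 0.3]
gripper_width: 38.4
```

>>> send_rows(
  rows=[
    {"dp":[-0.4,0.6,0.8],"twist":[0,0,0],"jaw":-0.1},
    {"dp":[-0.8,0.9,0.4],"twist":[0,0,0],"jaw":-0.1},
    {"dp":[-0.8,0.9,0],"twist":[0,0,0],"jaw":-0.1},
    {"dp":[-0.8,0.9,0],"twist":[0,0,0],"jaw":-0.1},
    {"dp":[-0.8,0.9,0],"twist":[0,0,0],"jaw":-0.1},
    {"dp":[-0.8,0.9,0],"twist":[0,0,0],"jaw":-0.1},
    {"dp":[-0.8,0.9,0],"twist":[0,0,0],"jaw":-0.1},
    {"dp":[-0.8,0.9,0],"twist":[0,0,0],"jaw":-0.1},
    {"dp":[-0.6,0.9,0],"twist":[0,0,0],"jaw":-0.1},
    {"dp":[-0.3,0.4,0],"twist":[0,0,0],"jaw":-0.1},
  ],
)

```text
t: 56.0
tool_pos: [350.8, 223.0, 364.7]
orientation: [[-0.991, 0.137, 0.001], [0.137, 0.991, 0.001], [-0.001, 0.001, -1.0]]
ft_force: [0.0, 0.2, 0.6]
gripper_width: 38.4
```

```bash
python3 st.py; python3 - <<'E'
from h import *
s=read_camera('scene');t=read_camera('top')
cv2.imwrite('pics/top14.png',t[:,:,::-1]);cv2.imwrite('pics/scene14.png',s[:,:,::-1])
crop(s,130,130,280,260,5,'pics/s14.png')
crop(t,265,70,405,215,4,'pics/t14.png')
E
```

```text
[ 0.566 -0.074 -0.112  1.531  0.     0.704] [350.831 223.049 364.69 ] 172.11890019860604 [0.037 0.174 0.647] [-0.05  -0.023  0.003] 38.435121546224934
```

View pics/s14.png

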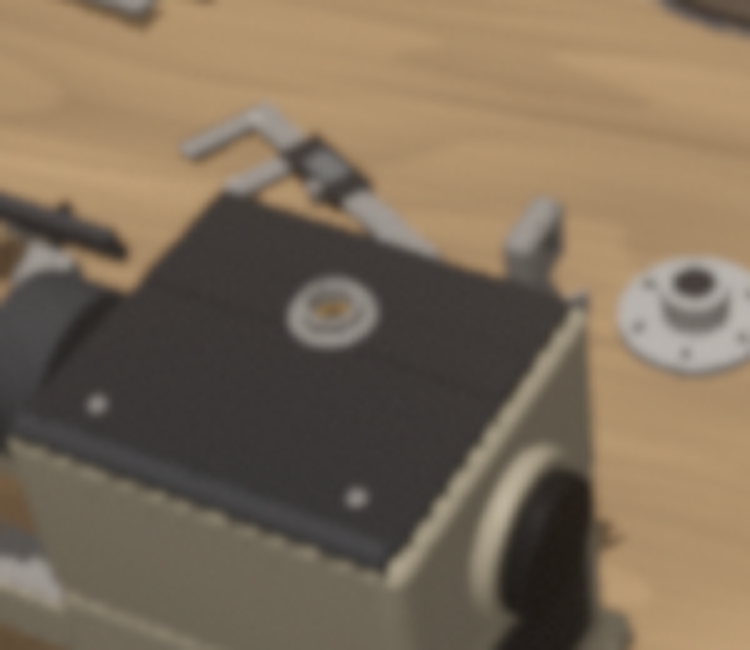

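View pics/t14.png

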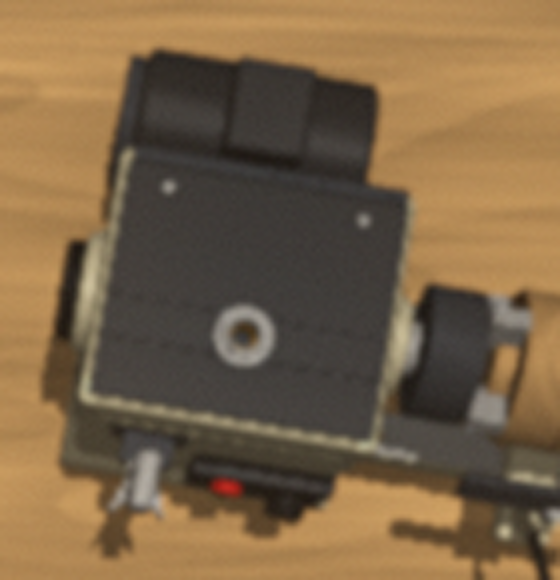

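View pics/top14.png

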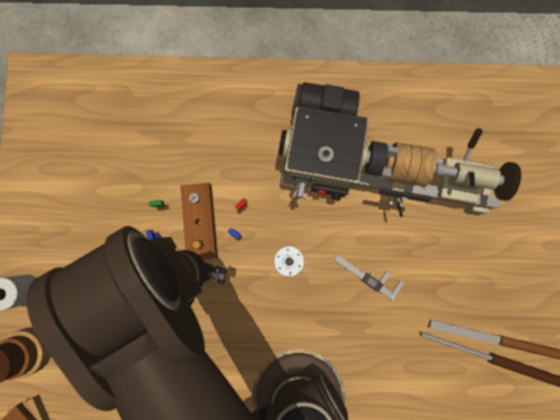

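```bash
python3 - <<'E'
from h import *
for z in(217,187):
    q=P('top',(522.3,16.5,z));print('top',(q-[265,70])*4+2);q=P('scene',(522.3,16.5,z));print('scene',(q-[130,130])*5+2.5)
E
```

```text
top [144.51756053 479.30176639]
scene [533.79782019 215.79059589]
top [141.45200422 485.84275141]
scene [538.07677247 269.32603218]
```

The grip's top shows at (147,478) in the top crop and (540,215) in the scene crop. Predicted for a seated upright key: (145,479) and (534,216). The other tools are unmoved, so I'm handing in.

```bash
python3 -c "
from station import *
print(sign_off())"
```

```text
the job is handed in; nothing more can be done
None
```

The cover is shut and, as far as force and torque show, locked. The key is in the clip, and I handed in at about 56 s of the 72 s.

**What I did:**
- **Cover:** I pressed it down with closed fingers, using about 5 N at the end.
- **Key:** I took the steel key from the block's middle hole and rested it in the lock. Turning it gently, it dropped in 9 to 10 mm, and I then turned it clockwise to the stop.
- **Clip:** I pulled the key out and pressed it into the clip. The pull reversed as it passed the noses, and it then pushed back at about 4 N from the rear and about 5 N under the shoulder. I released it there.

**Last checks:**
- Both cameras show the cover shut and the grip within about 1 to 6 enlarged-crop pixels of where a seated, upright key should be.
- The drive centre, knock-out bar, look-alikes, faceplate and caliper appear where they were.

**What went wrong or stays uncertain:**
- **Overturned key:** On the first locking turn I went 20 to 25° past the stop. The torque rose to about 0.18 N·m and then fell, so the key slipped somewhere. I turned back and forth, pulled the key out and put it in again.
- **Stop rechecked:** It dropped in freely at the angle expected for a locked cam, and the stop came back at about the same angle (0.16 N·m against 0.18). The torque reading was off by about 0.04 N·m with the key in free air. That makes the small readings weak evidence, but not the rise at the stop.
- **Cam angle:** I judged the locked state only from torque and the way the key dropped in, because I could not see the cam.
- **Clip not seen during the press:** The clip was hidden while I pressed the key in, so I worked from positions and forces. The two cameras also disagreed by about 6 mm in x, so I placed the clip from the lock position found by touch.

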